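# Hold a sample slide flush on the tilted stage of a bench reader

### The job

Set up the bench reader by pressing its round key and then its bar-shaped key, each fully down and let up again, one at a time, leaving the square key alone. Then lift the sample slide off its rubber pad by its grip tab and lay its flat underside flush on the reader's sloped, spring-backed stage face, centred and square with it, and press until the face has sunk about halfway into its travel, not down to its stop. Finish while still holding it there by the tab, pressed flush; do not let go, and do not disturb the jar, beaker and spatula.

Things in the scene. Friction and masses are not known exactly. Their poses are not given: they have to be found in the camera images.
- reader: White bench console 250 (x) x 190 (y) mm, fixed, deck 28 mm above the bench. Origin: centre of underside; x points from the key strip (robot side, keys 88 mm on -x) to the stage; z up. Stage tilt axis, parallel to y, is at x = +45 mm, 60 mm above the bench, between two grey cheeks (y = +-42 to 50 mm, tops 68 mm above the bench).
- key_round_top (a point): Centre of the top of the round key (disc 26 mm across), 46 mm above the bench when up. The three keys are of one white plastic and stand in a row along reader y, 52 mm apart; which key is in which place varies.
- key_bar_top (a point): Centre of the top of the bar-shaped key (38 mm along reader x, 14 mm wide), 46 mm above the bench when up.
- key_square_top (a point): Centre of the top of the square key (22 x 22 mm), 46 mm above the bench when up. Not to be pressed.
- key_round (a joint): How far the round key is pressed (m): 0 up, 0.006 fully down. Its spring takes 1.5 N to start and 4.5 N at full travel and lifts it again.
- key_bar (a joint): The same for the bar-shaped key.
- key_square (a joint): The same for the square key.
- face_mid (a point): Centre of the stage face, a flat steel plate 80 (x) x 60 (y) mm, 6 thick, with a dark round window 24 mm across. z: outward normal; x runs up the slope, away from the keys; y is level, parallel to reader y. The slope varies from about 11 to 34 degrees and does not give when pushed. The face is 26 mm out from the tilt axis when not pressed.
- stage_face (a joint): How far the face has sunk straight inwards along its normal (m): 0 out, 0.010 at its stop. Spring: 4 N to start, 8 N at half travel, 12 N at the stop. It cannot rock.
- slide: Sample slide: aluminium plate 70 (x) x 50 (y) x 5 mm with an upright black grip tab on its middle, 24 mm (x) by 12 mm thick (y), from 5 to 39 mm above the underside. Origin: centre of the flat underside; z along the tab. About 0.12 kg. Lies on the pad at the start, underside 12 mm above the bench.
- tab_mid (a point): Middle of the slide's grip tab, 23 mm above the slide's underside.
- pad: Black rubber rest pad, 110 x 90 mm, 12 mm thick, fixed. Origin: centre of its underside. To the robot's left or right of the reader.
- jar: Closed jar, 60 mm across, 100 mm tall, standing on the other side of the reader from the pad. Origin: centre of its underside. Leave alone.
- beaker: Empty glass beaker, 84 mm across, 105 mm tall, towards the far side of the reader. Origin: centre of its underside. Leave alone.
- spatula: Small wooden-handled spatula, 160 mm long, lying towards the far side of the reader. Leave alone.

How it is judged:
By the outcome, as a careful person would: the job done as asked, in the order asked, and still so for the second after the job is handed in, while the arm keeps its last pose, push and grip.
It also fails if it takes over 48 s, if anything falls off the work surface, if the arm or the gripper's body presses on something with over 40 N, if the wrist force passes 120 N, or if a joint passes its speed limit or range.

### The arm

A 6-joint arm with a two-finger parallel gripper is mounted at the origin on the work surface. World frame = base frame: x ahead of the robot, y to its left, z up, the work surface at z = 0. Lengths are in m, angles in rad, forces in N, time in s.
With the tool pointing down it reaches from about 0.25 to 0.725 m from the base axis. Payload 4 kg.
Tool frame: the origin (TCP) lies midway between the tips of the shut fingers; the grasp point (between the pads) lies 19 mm behind it; z points along the fingers, y is the line along which they close (so a half turn about z gives the same grasp; the last joint's range is limited). The gripper opens to 85 mm and grips with 20 to 120 N. Pads are 22 mm wide; open, the fingers measure 114 mm over their backs; the gripper's body (76 mm by 85 mm) begins 54 mm behind the grasp point. The pads swing forward as they close: fully open they stand 13 mm farther back than shut.
Start: joints at [1.31, 0.241, 0.005, 1.335, 0, 1.571], TCP at [0.129, 0.483, 0.231] pointing down, gripper open.
Joint ranges: [-2.72, 2.72], [-1.05, 1.87], [-1.09, 1.28], [-1.99, 2.15], [-1.42, 1.44], [-3.14, 3.14]. Speed limits (rad/s): [2.79, 2.79, 3.14, 3.14, 3.14, 3.14].

### API

Orientations are given as a unit quaternion [x, y, z, w].
In Python, from workcell import bot gives the robot as it stands. The module is installed in compiled form; this text tells all that it offers.
- The arm moves only by the tool jog_arm, never from a script. Its argument "deltas" is a list of rows, each an object with "fingers": the opening, from 0 (shut) to 1 (fully open); "delta_pos": the shift along the tool's x, y, z normalised to -1 to 1, where 1 is 300 mm, a list of three; "yaw": the turn about the tool's z normalised to -1 to 1, where 1 is pi/4 rad. A call has 1 to 12 rows; each row is the pose to reach, as a shift and turn from the pose commanded when the call began, along the tool's axes at that moment; what a row does not reach only later rows make up. A row lasts 1/10 s, in which the tool goes at most 50 mm and 8.59 degrees, less where a joint would pass 70% of its speed; a pose out of reach is approached as far as the arm can. A call with a number of a shift or a turn outside -1 to 1 is refused whole. A call with a gripper value outside its range is refused whole. The fingers move at their own pace and stop on an object; the grip force is fixed at half the most. Time passes only in rows, so rows that repeat a pose let the fingers close. It gives the time, the measured TCP pose, the force, the opening and the grip force at its end, in the units of the state.
- bot.get_obs(): the state, without advancing time (a new reading comes with each control period).
- bot.camera(name): name is "side" or "top"; returns a dict with "image" (400x640x3 uint8, red, green, blue), "range_z" (400x640 float32, m along the optical axis (not along the pixel's ray), 0 where there is no reading), "fx", "fy", "cx", "cy" (pixels), "rvec" (rotation vector, rad) and "tvec" (3), from world to camera coordinates, as OpenCV has them. Camera axes: x right, y down, z forward; pixel columns grow to the right and rows downward; lengths in m; the calibration is good to about 2 mm. A picture is of the moment at which its call begins.
- bot.job_done(): hands the job in; it is judged then, once.
The state is a dict: "clock": time; "joint_pos": joint angles; "joint_vel": joint speeds; "tau": joint torques, N m; "eef_pos": TCP position; "tool_rot": TCP orientation; "ft_force": force on the tool from outside, world axes, zero at the start; "ft_torque": the same for the moment, N m; "grip_width": finger opening in m; "grasp_force": force on a finger pad.
Only numpy, scipy, OpenCV 4.12 (cv2) and the standard library are available. Lean on these libraries where they do the work, as an engineer would, in place of code of your own. Each camera call takes 0.05 s, during which the arm holds its last target. There are 200 camera calls.

## Working session

There is one attempt and no reset: what is moved stays moved. The work goes in short steps, Python scripts to look and compute and a tool call to move; the robot and the scene stay as the last step left them, time stands still between calls to the robot, and variables do not carry over. Pictures are saved under pics/ and viewed, at most 10 in all, crops included, and the job is handed in when it is done.

Besides the shell and the picture viewer there is one more tool, called after "Request:" by a JSON object that holds its "method" and its "body", one argument or row to a line. jog_arm: Moves the arm, as the interface text tells. Scaled input: -1 to 1 covers 300 mm each way for a shift and pi/4 rad each way for a turn. Its arguments: {"type":"object","properties":{"deltas":{"type":"array","items":{"type":"object","properties":{"fingers":{"type":"number"},"delta_pos":{"type":"array","items":{"type":"number"}},"yaw":{"type":"number"}}}}},"required":["deltas"]}

```bash
mkdir -p pics
cat > h.py <<'E'
import numpy as np, cv2
from workcell import bot
def cam(n):
    c=bot.camera(n); R=cv2.Rodrigues(np.array(c['rvec'],float))[0]; t=np.array(c['tvec'],float).ravel()
    z=c['range_z'].astype(float); v,u=np.mgrid[:400,:640]
    P=np.dstack([(u-c['cx'])/c['fx']*z,(v-c['cy'])/c['fy']*z,z])
    W=(P-t)@R; W[z==0]=np.nan
    return c,W,R,t
def save(n,im): cv2.imwrite('pics/'+n,cv2.cvtColor(im,cv2.COLOR_RGB2BGR))
def ray(c,R,t,u,v,z):
    d=R.T@np.array([(u-c['cx'])/c['fx'],(v-c['cy'])/c['fy'],1]); o=-R.T@t
    return o+d*(z-o[2])/d[2]
E
python3 - <<'E'
from h import *
np.set_printoptions(precision=4,suppress=True)
for n in('top','side'):
    c,W,R,t=cam(n); save(n+'0.png',c['image']); np.savez(n+'0.npz',W=W,im=c['image'],R=R,t=t,k=[c['fx'],c['fy'],c['cx'],c['cy']])
    print(n,-R.T@t,R[2],c['fx'])
print(bot.get_obs())
E
```

```text
top [0.4622 0.0008 0.9543] [ 0.175   0.0118 -0.9845] 395.5879297085615
side [ 0.5911 -0.6733  0.6758] [ 0.0329  0.7568 -0.6528] 420.5489254677389
{'clock': 0.1, 'joint_pos': array([1.31  , 0.2413, 0.0038, 1.3352, 0.    , 1.5708]), 'joint_vel': array([-0.0007, -0.0019,  0.0025,  0.0006,  0.0021, -0.0003]), 'tau': array([  0.0007, -37.3138,  25.301 ,   0.0109,   0.0001,   0.    ]), 'eef_pos': array([0.1288, 0.4825, 0.2305]), 'tool_rot': array([ 0.13  ,  0.9915, -0.0009, -0.0001]), 'ft_force': array([-0.0904,  0.2307, -0.3796]), 'ft_torque': array([-0.0024,  0.02  ,  0.0546]), 'grasp_force': 0.0, 'grip_width': 0.0855703959483601}
```

View pics/top0.png

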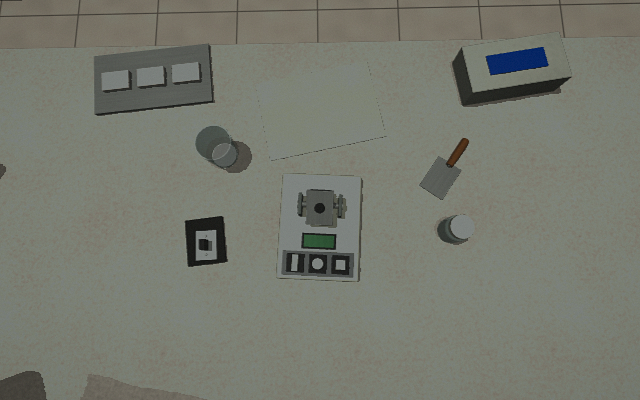

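View pics/side0.png

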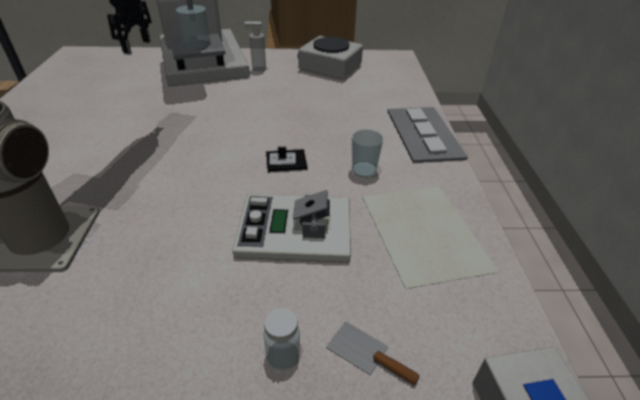

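The top view shows the bar key at (294,262), the round key at (317,263), the square key at (341,265) and the face window at (320,208). The pad with the slide is on the left, with the tab near (204,244). In the side view the face slopes up and away from the keys. Next I'll measure these.

Run:
```python
from h import *
np.set_printoptions(precision=4,suppress=True)
d=np.load('top0.npz');W=d['W'];im=d['im'];R=d['R'];t=d['t'];fx,fy,cx,cy=d['k'];c=dict(fx=fx,fy=fy,cx=cx,cy=cy)
print('bench z',np.nanmedian(W[300:330,250:400,2]))
for nm,(u,v) in dict(bar=(294,262),round=(317,263),square=(341,265),deck=(300,235),win=(320,208),tab=(204,244),plate=(206,256)).items(): print(nm,W[v,u],ray(c,R,t,u,v,.046))
# keys: bright blobs in strip
g=cv2.cvtColor(im,cv2.COLOR_RGB2GRAY)
s=np.zeros_like(g); s[252:276,284:350]=g[252:276,284:350]
n,l,st,ce=cv2.connectedComponentsWithStats((s>140).astype(np.uint8))
for i in range(1,n):
    if st[i,4]>20: print('key',st[i],ce[i],ray(c,R,t,*ce[i],.046))
# face plane
for n_ in('top','side'):
    d2=np.load(n_+'0.npz');V=d2['W']
    a=V[...,0];b=V[...,1];z=V[...,2]
    m=(z>.055)&(abs(b-W[208,320,1])<.026)&(abs(a-W[208,320,0])<.045)&(z<.13)
    P=V[m];ce=np.median(P,0)
    for _ in range(5):
        U=np.linalg.svd(P-P.mean(0),full_matrices=False)[2][2];U*=np.sign(U[2]);r=(P-P.mean(0))@U;P=P[abs(r)<.004]
    print(n_,'face',len(P),P.mean(0),P.min(0),P.max(0),'n',U,np.degrees(np.arccos(U[2])),r.std())
hs=cv2.cvtColor(im,cv2.COLOR_RGB2HSV)
# reader deck outline, slide plate, pad
m=(np.abs(W[...,2]-.028)<.008); m[:, :250]=0;m[:,390:]=0;m[:160]=0;m[300:]=0
P=W[m][:,:2]; P=P.astype(np.float32); print('deck rect',cv2.minAreaRect(P),len(P))
x0,y0=180,210
for nm,mm in dict(plate=(g[y0:275,x0:235]>100),dark=(g[y0:275,x0:235]<45)).items():
    n,l,st,ce=cv2.connectedComponentsWithStats(mm.astype(np.uint8))
    for i in range(1,n):
        if st[i,4]>30: print(nm,st[i],ce[i]+[x0,y0],cv2.minAreaRect(np.argwhere(l==i)[:,::-1].astype(np.float32)+np.float32([x0,y0])))
big=np.vstack([cv2.resize(im[165:285,270:370],None,fx=5,fy=5,interpolation=2)]); 
sl=cv2.resize(im[210:275,175:240],(600,600),interpolation=2)
save('crop1.png',np.hstack([cv2.resize(big,(400,480)),cv2.resize(sl,(400,480))]))
```

```text
bench z 0.001497325868846335
bar [0.4759 0.081  0.0465] [0.4759 0.0811 0.046 ]
round [0.473  0.0289 0.045 ] [0.473  0.0289 0.046 ]
square [ 0.4678 -0.0253  0.0477] [ 0.4678 -0.0254  0.046 ]
deck [0.5382 0.0684 0.0298] [0.5369 0.0673 0.046 ]
win [0.5932 0.0198 0.0833] [0.5989 0.0206 0.046 ]
tab [0.5192 0.2863 0.0506] [0.5195 0.2878 0.046 ]
plate [0.493  0.2899 0.0208] [0.4922 0.2821 0.046 ]
top face 791 [0.5946 0.0201 0.0853] [ 0.5563 -0.0052  0.0645] [0.6313 0.0458 0.1041] n [-0.4366  0.0254  0.8993] 25.931057911761126 0.001397211023558464
side face 222 [0.5916 0.0278 0.0809] [ 0.5586 -0.0061  0.061 ] [0.6332 0.0456 0.1004] n [-0.4193 -0.0312  0.9073] 24.865235978993667 0.0010838836900481659
deck rect ((0.5603105425834656, 0.023654088377952576), (0.19025564193725586, 0.25068673491477966), 86.64311981201172) 6763
plate [   0    0   55   65 1699] [208.6727 243.0712] ((207.0, 242.0), (64.0, 54.0), 90.0)
plate [ 16  20  21  30 432] [205.787  244.8241] ((206.0, 244.5), (29.0, 20.0), 90.0)
dark [   5    6   42   51 1106] [205.3255 238.7848] ((205.2872772216797, 241.0182342529297), (47.51150131225586, 38.54438018798828), 85.10090637207031)
dark [19 29  9 11 93] [203.0968 244.0968] ((203.0, 244.0), (10.0, 8.0), 90.0)
```

View pics/crop1.png

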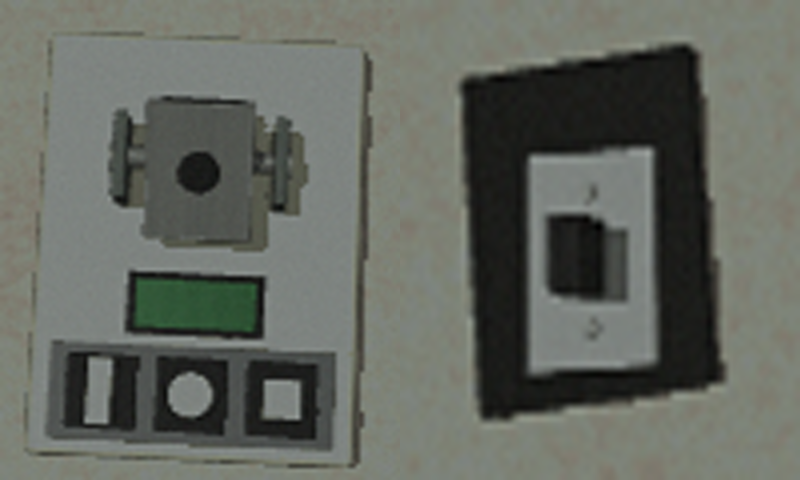

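```bash
cat >> h.py <<'E'
def go(x,y,z,ang=None,o=None):
    from scipy.spatial.transform import Rotation as Ro
    o=o or bot.get_obs(); M=Ro.from_quat(o['tool_rot']).as_matrix()
    d=M.T@(np.array([x,y,z])-o['eef_pos'])/.3
    a=np.degrees(np.arctan2(M[1,1],M[0,1]))
    print('delta',d.round(4),'yaw',None if ang is None else round(-(ang-a)/45,4),'ang',a.round(2),'pos',o['eef_pos'].round(4),'tiltz',M[:,2].round(4))
E
python3 - <<'E'
from h import *
np.set_printoptions(precision=4,suppress=True)
go(.473,.0289,.09,86.6)
for n_,roi in(('top',(218,272,185,232)),('side',(140,175,260,312))):
    d=np.load(n_+'0.npz');im=d['im'];R=d['R'];t=d['t'];fx,fy,cx,cy=d['k'];c=dict(fx=fx,fy=fy,cx=cx,cy=cy);W=d['W']
    a,b,e,f=roi; g=cv2.cvtColor(im,cv2.COLOR_RGB2GRAY)[a:b,e:f]; G=cv2.resize(g,None,fx=8,fy=8,interpolation=cv2.INTER_CUBIC)
    for th in(75,90):
        n,l,st,ce=cv2.connectedComponentsWithStats((G>th).astype(np.uint8))
        for i in range(1,n):
            if 5000<st[i,4] and st[i,0]>0 and st[i,1]>0 and st[i,0]+st[i,2]<G.shape[1]:
                q=np.argwhere(l==i)[:,::-1]; q=cv2.convexHull(q.astype(np.int32))[:,0]
                p=np.array([ray(c,R,t,(u+.5)/8-.5+e,(v+.5)/8-.5+a,.017)[:2] for u,v in q],np.float32)*1000
                print(n_,th,cv2.minAreaRect(p))
    # tab top from depth
    m=np.abs(W[...,2]-.051)<.006; m[:a]=0;m[b:]=0;m[:,:e]=0;m[:,f:]=0
    print('tab',m.sum(),np.nanmean(W[m],0),cv2.minAreaRect(W[m][:,:2].astype(np.float32)*1000))
    if n_=='side':
        for k in((.4754,.0808,.046),(.4725,.0289,.046)):
            q=R@np.array(k)+t; print(q[0]/q[2]*fx+cx,q[1]/q[2]*fy+cy)
        g=cv2.cvtColor(im,cv2.COLOR_RGB2GRAY)
        for k in ((258,202),(256,216),(252,232)): print(k,W[k[1],k[0]])
E
```

```text
delta [-1.4985 -1.1643  0.4705] yaw -0.2565 ang 75.06 pos [0.1288 0.4825 0.2305] tiltz [-0.0005 -0.0018 -1.    ]
top 75 ((519.6741943359375, 292.6510925292969), (70.57367706298828, 49.69597625732422), 2.495877265930176)
top 90 ((519.61083984375, 292.7021484375), (69.9718017578125, 48.682281494140625), 2.732950210571289)
tab 66 [0.5192 0.2916 0.0521] ((519.270751953125, 291.9202575683594), (23.012340545654297, 12.15980052947998), 1.0135412216186523)
side 75 ((520.76416015625, 289.1353759765625), (72.35560607910156, 56.917354583740234), 3.1499223709106445)
side 90 ((520.7964477539062, 289.15093994140625), (71.1594467163086, 53.601524353027344), 3.682864189147949)
tab 33 [0.5189 0.2879 0.0491] ((518.9143676757812, 289.6282958984375), (13.616962432861328, 22.24586296081543), 88.72015380859375)
258.05663511735304 198.4709259747527
254.67739213191032 213.37844839441908
(258, 202) [0.4758 0.0721 0.0426]
(256, 216) [0.4761 0.0211 0.0452]
(252, 232) [ 0.4723 -0.0296  0.0453]
```

Request:
{"method": "jog_arm", "body": {
  "deltas": [
    {"delta_pos": [-1, -0.777, 0.2], "yaw": -0.2565, "fingers": 0},
    {"delta_pos": [-1, -0.777, 0.2], "yaw": -0.2565, "fingers": 0},
    {"delta_pos": [-1, -0.777, 0.2], "yaw": -0.2565, "fingers": 0},
    {"delta_pos": [-1, -0.777, 0.2], "yaw": -0.2565, "fingers": 0},
    {"delta_pos": [-1, -0.777, 0.2], "yaw": -0.2565, "fingers": 0},
    {"delta_pos": [-1, -0.777, 0.2], "yaw": -0.2565, "fingers": 0},
    {"delta_pos": [-1, -0.777, 0.2], "yaw": -0.2565, "fingers": 0},
    {"delta_pos": [-1, -0.777, 0.2], "yaw": -0.2565, "fingers": 0},
    {"delta_pos": [-1, -0.777, 0.2], "yaw": -0.2565, "fingers": 0},
    {"delta_pos": [-1, -0.777, 0.2], "yaw": -0.2565, "fingers": 0}
  ]
}}

```text
clock: 1.1
eef_pos: [0.3585, 0.1798, 0.1709]
tool_rot: [0.031, 1.0, -0.0, -0.001]
ft_force: [0.3, -0.3, 0.9]
grip_width: 0.0003
grasp_force: 0.0
```

```bash
python3 -c "
from h import *
go(.473,.0289,.06,86.6);print(bot.get_obs()['ft_force'])"
```

```text
delta [-0.4125 -0.4781  0.3691] yaw -0.0035 ang 86.44 pos [0.3585 0.1798 0.1709] tiltz [-1.5e-03 -2.0e-04 -1.0e+00]
[ 0.29873016 -0.31596756  0.85102701]
```

Request:
{"method": "jog_arm", "body": {
  "deltas": [
    {"delta_pos": [-0.4125, -0.478, 0.3], "yaw": -0.0035, "fingers": 0},
    {"delta_pos": [-0.4125, -0.478, 0.3], "yaw": -0.0035, "fingers": 0},
    {"delta_pos": [-0.4125, -0.478, 0.3], "yaw": -0.0035, "fingers": 0},
    {"delta_pos": [-0.4125, -0.478, 0.3], "yaw": -0.0035, "fingers": 0},
    {"delta_pos": [-0.4125, -0.478, 0.3], "yaw": -0.0035, "fingers": 0},
    {"delta_pos": [-0.4125, -0.478, 0.369], "yaw": -0.0035, "fingers": 0},
    {"delta_pos": [-0.4125, -0.478, 0.369], "yaw": -0.0035, "fingers": 0}
  ]
}}

```text
clock: 1.8
eef_pos: [0.4714, 0.0312, 0.0587]
tool_rot: [0.028, 1.0, 0.0, -0.003]
ft_force: [-0.4, 0.4, -0.6]
grip_width: -0.0001
grasp_force: 0.0
```

```bash
python3 -c "
from h import *
go(.473,.0289,.042,86.6);print(bot.get_obs()['ft_force'])"
```

```text
delta [-0.0062 -0.0073  0.0556] yaw 0.0055 ang 86.85 pos [0.4714 0.0312 0.0587] tiltz [-5.3e-03  2.0e-04 -1.0e+00]
[-0.35107925  0.41686692 -0.58974812]
```

Request:
{"method": "jog_arm", "body": {
  "deltas": [
    {"delta_pos": [0, 0, 0.03], "yaw": 0, "fingers": 0},
    {"delta_pos": [0, 0, 0.055], "yaw": 0, "fingers": 0},
    {"delta_pos": [0, 0, 0.055], "yaw": 0, "fingers": 0}
  ]
}}

```text
clock: 2.1
eef_pos: [0.4737, 0.0313, 0.0441]
tool_rot: [0.027, 1.0, 0.001, 0.0]
ft_force: [-1.1, 2.1, 2.1]
grip_width: 0.0
grasp_force: 1.2
```

Request:
{"method": "jog_arm", "body": {
  "deltas": [
    {"delta_pos": [0, 0, 0.006], "yaw": 0, "fingers": 0},
    {"delta_pos": [0, 0, 0.012], "yaw": 0, "fingers": 0},
    {"delta_pos": [0, 0, 0.012], "yaw": 0, "fingers": 0}
  ]
}}

```text
clock: 2.4
eef_pos: [0.474, 0.0306, 0.0409]
tool_rot: [0.028, 1.0, 0.001, 0.0]
ft_force: [-0.7, 2.8, 3.7]
grip_width: -0.0003
grasp_force: 2.0
```

Request:
{"method": "jog_arm", "body": {
  "deltas": [
    {"delta_pos": [0, 0, 0.007], "yaw": 0, "fingers": 0},
    {"delta_pos": [0, 0, 0.01], "yaw": 0, "fingers": 0},
    {"delta_pos": [0, 0, 0.01], "yaw": 0, "fingers": 0}
  ]
}}

```text
clock: 2.7
eef_pos: [0.4742, 0.0304, 0.0398]
tool_rot: [0.028, 1.0, 0.001, 0.001]
ft_force: [-5.4, 2.7, 19.5]
grip_width: -0.0001
grasp_force: 9.9
```

Request:
{"method": "jog_arm", "body": {
  "deltas": [
    {"delta_pos": [0, 0, -0.083], "yaw": 0, "fingers": 0},
    {"delta_pos": [0, 0, -0.083], "yaw": 0, "fingers": 0},
    {"delta_pos": [0, 0.173, -0.083], "yaw": 0, "fingers": 0},
    {"delta_pos": [0, 0.173, -0.083], "yaw": 0, "fingers": 0},
    {"delta_pos": [0, 0.173, -0.083], "yaw": 0, "fingers": 0},
    {"delta_pos": [0, 0.173, -0.083], "yaw": 0, "fingers": 0}
  ]
}}

```text
clock: 3.3
eef_pos: [0.476, 0.0811, 0.0617]
tool_rot: [0.028, 1.0, -0.001, -0.001]
ft_force: [0.1, -0.6, 0.3]
grip_width: 0.0
grasp_force: 0.0
```

```bash
python3 -c "
from h import *
go(.4757,.0808,.042,86.6);print(bot.get_obs()['ft_force'])"
```

```text
delta [ 0.0008 -0.001   0.0656] yaw 0.0033 ang 86.75 pos [0.476  0.0811 0.0617] tiltz [-0.0015 -0.0012 -1.    ]
[ 0.14764721 -0.63891243  0.3280716 ]
```

Request:
{"method": "jog_arm", "body": {
  "deltas": [
    {"delta_pos": [0, 0, 0.05], "yaw": 0, "fingers": 0},
    {"delta_pos": [0, 0, 0.065], "yaw": 0, "fingers": 0},
    {"delta_pos": [0, 0, 0.075], "yaw": 0, "fingers": 0},
    {"delta_pos": [0, 0, 0.083], "yaw": 0, "fingers": 0},
    {"delta_pos": [0, 0, 0.083], "yaw": 0, "fingers": 0}
  ]
}}

```text
clock: 3.8
eef_pos: [0.4764, 0.0807, 0.0398]
tool_rot: [0.029, 1.0, -0.001, 0.0]
ft_force: [-5.9, -3.3, 18.7]
grip_width: -0.0004
grasp_force: 9.5
```

Request:
{"method": "jog_arm", "body": {
  "deltas": [
    {"delta_pos": [0, 0, -0.15], "yaw": 0, "fingers": 0},
    {"delta_pos": [0, 0, -0.25], "yaw": 0, "fingers": 0.6},
    {"delta_pos": [-0.1, 0.72, -0.25], "yaw": -0.12, "fingers": 0.6},
    {"delta_pos": [-0.1, 0.72, -0.25], "yaw": -0.12, "fingers": 0.6},
    {"delta_pos": [-0.1, 0.72, -0.25], "yaw": -0.12, "fingers": 0.6},
    {"delta_pos": [-0.1, 0.72, -0.25], "yaw": -0.12, "fingers": 0.6},
    {"delta_pos": [-0.1, 0.72, -0.25], "yaw": -0.12, "fingers": 0.6},
    {"delta_pos": [-0.1, 0.72, -0.25], "yaw": -0.12, "fingers": 0.6},
    {"delta_pos": [-0.1, 0.72, -0.25], "yaw": -0.12, "fingers": 0.6}
  ]
}}

```text
clock: 4.7
eef_pos: [0.5183, 0.295, 0.1119]
tool_rot: [-0.019, 1.0, -0.001, -0.001]
ft_force: [-0.8, -0.4, 0.1]
grip_width: 0.051
grasp_force: 0.0
```

```bash
python3 -c "
from h import *
go(.5197,.292,.0215,92.6);print(bot.get_obs()['ft_force'],bot.get_obs()['grip_width'])"
```

```text
delta [-0.0048 -0.0098  0.3013] yaw -0.0097 ang 92.16 pos [0.5183 0.295  0.1119] tiltz [-0.0014 -0.0015 -1.    ]
[-0.83978491 -0.42073815  0.09172346] 0.05098667054334586
```

Request:
{"method": "jog_arm", "body": {
  "deltas": [
    {"delta_pos": [-0.0045, -0.009, 0.15], "yaw": -0.01, "fingers": 0.6},
    {"delta_pos": [-0.0045, -0.009, 0.25], "yaw": -0.01, "fingers": 0.6},
    {"delta_pos": [-0.0045, -0.009, 0.298], "yaw": -0.01, "fingers": 0.6},
    {"delta_pos": [-0.0045, -0.009, 0.298], "yaw": -0.01, "fingers": 0.6},
    {"delta_pos": [-0.0045, -0.009, 0.298], "yaw": -0.01, "fingers": 0.6}
  ]
}}

```text
clock: 5.2
eef_pos: [0.5204, 0.2917, 0.0235]
tool_rot: [-0.022, 1.0, -0.0, -0.0]
ft_force: [0.8, -0.9, 0.2]
grip_width: 0.0513
grasp_force: 0.0
```

```bash
python3 -c "
from h import *
go(.5197,.292,.0225,92.6);print(bot.get_obs()['ft_force'],bot.get_obs()['grip_width'])
c,W,R,t=cam('side');save('s1.png',cv2.resize(c['image'][90:200,220:380],None,fx=5,fy=5,interpolation=2))"
```

```text
delta [0.0022 0.0012 0.0034] yaw -0.0024 ang 92.49 pos [0.5204 0.2917 0.0235] tiltz [-4.e-04 -5.e-04 -1.e+00]
[ 0.75028601 -0.87218418  0.23009584] 0.05130409032713032
```

View pics/s1.png

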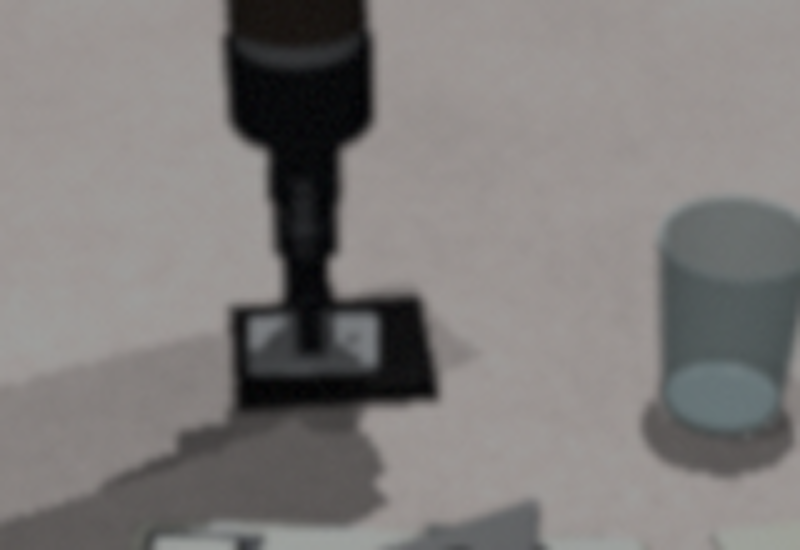

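The fingers straddle the tab over the plate, at about (310,330) in the crop. I'll close and lift.

Request:
{"method": "jog_arm", "body": {
  "deltas": [
    {"delta_pos": [0, 0, 0], "yaw": 0, "fingers": 0},
    {"delta_pos": [0, 0, 0], "yaw": 0, "fingers": 0},
    {"delta_pos": [0, 0, 0], "yaw": 0, "fingers": 0},
    {"delta_pos": [0, 0, 0], "yaw": 0, "fingers": 0},
    {"delta_pos": [0, 0, 0], "yaw": 0, "fingers": 0}
  ]
}}

```text
clock: 5.75
eef_pos: [0.521, 0.2936, 0.0244]
tool_rot: [-0.023, 1.0, 0.0, 0.001]
ft_force: [-0.7, -0.9, 5.3]
grip_width: 0.0111
grasp_force: 60.5
```

Request:
{"method": "jog_arm", "body": {
  "deltas": [
    {"delta_pos": [0, 0, -0.1], "yaw": 0, "fingers": 0},
    {"delta_pos": [0, 0, -0.3], "yaw": 0, "fingers": 0},
    {"delta_pos": [0, 0, -0.4], "yaw": 0.13, "fingers": 0},
    {"delta_pos": [0, 0, -0.4], "yaw": 0.13, "fingers": 0},
    {"delta_pos": [0, 0, -0.4], "yaw": 0.13, "fingers": 0}
  ]
}}

```text
clock: 6.25
eef_pos: [0.5205, 0.2935, 0.1438]
tool_rot: [0.028, 1.0, 0.0, 0.001]
ft_force: [-0.7, -0.2, -2.0]
grip_width: 0.0111
grasp_force: 59.4
```

```bash
python3 -c "
from h import *
go(.5941,.0217,.12,86.6);print(bot.get_obs())
c,W,R,t=cam('side');save('s2.png',cv2.resize(c['image'][60:180,220:380],None,fx=5,fy=5,interpolation=2))"
```

```text
delta [-0.2952 -0.8909  0.0789] yaw 0.0046 ang 86.81 pos [0.5205 0.2935 0.1438] tiltz [ 1.5e-03  9.0e-04 -1.0e+00]
{'clock': 6.25, 'joint_pos': array([5.13330423e-01, 4.79273675e-01, 1.21105871e-01, 1.21083478e+00,
       7.28038879e-05, 5.69074369e-01]), 'joint_vel': array([-0.00253542,  0.03916627, -0.05735397, -0.00440559,  0.00033173,
       -0.00095594]), 'tau': array([-8.00394744e-03, -5.07097220e+01,  2.66139489e+01, -5.64197008e-02,
        3.88980197e-04,  2.29419413e-02]), 'eef_pos': array([0.52054131, 0.29347498, 0.14380416]), 'tool_rot': array([2.78683204e-02, 9.99611200e-01, 4.93236989e-04, 7.49944294e-04]), 'ft_force': array([-0.68967245, -0.15084583, -2.042033  ]), 'ft_torque': array([-0.00889439,  0.02980195,  0.03139646]), 'grasp_force': 59.401400685310364, 'grip_width': 0.011102217682186288}
```

View pics/s2.png

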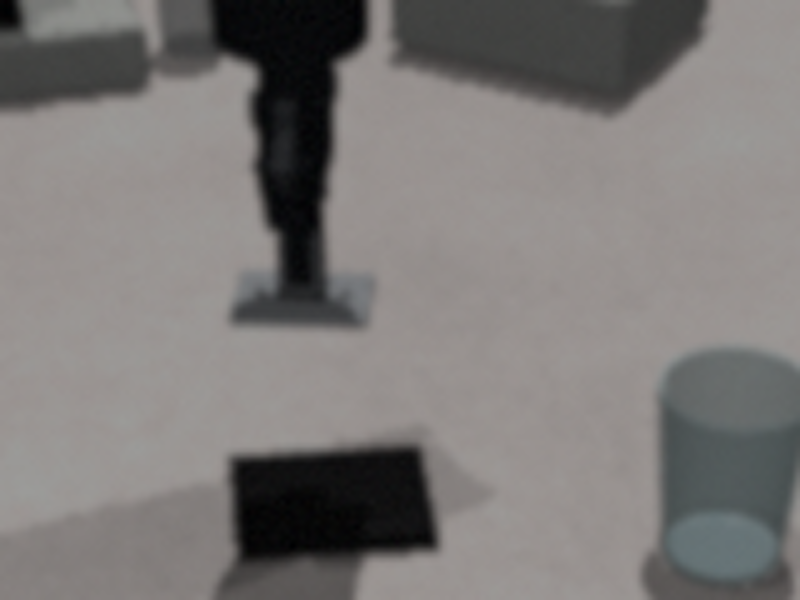

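Request:
{"method": "jog_arm", "body": {
  "deltas": [
    {"delta_pos": [-0.258, -0.89, 0], "yaw": 0.004, "fingers": 0},
    {"delta_pos": [-0.258, -0.89, 0], "yaw": 0.004, "fingers": 0},
    {"delta_pos": [-0.258, -0.89, 0], "yaw": 0.004, "fingers": 0},
    {"delta_pos": [-0.258, -0.89, 0], "yaw": 0.004, "fingers": 0},
    {"delta_pos": [-0.258, -0.89, 0], "yaw": 0.004, "fingers": 0},
    {"delta_pos": [-0.258, -0.89, 0], "yaw": 0.004, "fingers": 0},
    {"delta_pos": [-0.258, -0.89, 0.05], "yaw": 0.004, "fingers": 0},
    {"delta_pos": [-0.258, -0.89, 0.09], "yaw": 0.004, "fingers": 0},
    {"delta_pos": [-0.258, -0.89, 0.09], "yaw": 0.004, "fingers": 0},
    {"delta_pos": [-0.258, -0.89, 0.09], "yaw": 0.004, "fingers": 0}
  ]
}}

```text
clock: 7.3
eef_pos: [0.5811, 0.023, 0.1145]
tool_rot: [0.029, 1.0, -0.0, -0.002]
ft_force: [1.1, -0.5, -1.1]
grip_width: 0.0109
grasp_force: 59.5
```

```bash
python3 -c "
from h import *
np.set_printoptions(precision=3,suppress=True)
o=bot.get_obs();go(.583,.0225,.108,86.6);print(o['ft_force'],o['ft_torque'])
c,W,R,t=cam('side');save('s3.png',cv2.resize(c['image'][130:270,230:370],None,fx=4,fy=4,interpolation=2))"
```

```text
delta [-0.006 -0.001  0.022] yaw 0.0014 ang 86.66 pos [0.581 0.023 0.115] tiltz [-0.004 -0.    -1.   ]
[ 1.054 -0.453 -1.071] [ 0.039 -0.078 -0.032]
```

View pics/s3.png

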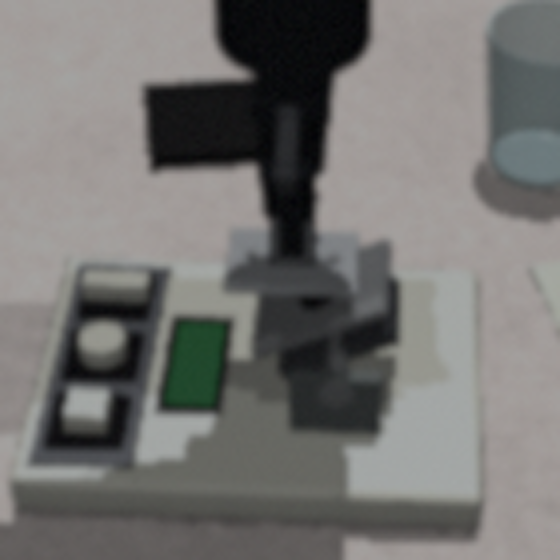

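Request:
{"method": "jog_arm", "body": {
  "deltas": [
    {"delta_pos": [0, 0, 0.01], "yaw": 0, "fingers": 0},
    {"delta_pos": [0, 0, 0.02], "yaw": 0, "fingers": 0},
    {"delta_pos": [0, 0, 0.03], "yaw": 0, "fingers": 0},
    {"delta_pos": [0, 0, 0.03], "yaw": 0, "fingers": 0},
    {"delta_pos": [0, 0, 0.03], "yaw": 0, "fingers": 0}
  ]
}}

```text
clock: 7.85
eef_pos: [0.5824, 0.0223, 0.1071]
tool_rot: [0.03, 1.0, -0.0, -0.0]
ft_force: [0.5, 0.1, -3.0]
grip_width: 0.0108
grasp_force: 59.4
```

Request:
{"method": "jog_arm", "body": {
  "deltas": [
    {"delta_pos": [0, 0, 0.005], "yaw": 0, "fingers": 0},
    {"delta_pos": [0, 0, 0.01], "yaw": 0, "fingers": 0},
    {"delta_pos": [0, 0, 0.01], "yaw": 0, "fingers": 0}
  ]
}}

```text
clock: 8.15
eef_pos: [0.5833, 0.0222, 0.105]
tool_rot: [0.03, 1.0, 0.0, 0.001]
ft_force: [0.3, 0.2, 4.3]
grip_width: 0.0114
grasp_force: 60.0
```

Request:
{"method": "jog_arm", "body": {
  "deltas": [
    {"delta_pos": [0, 0, 0.004], "yaw": 0, "fingers": 0},
    {"delta_pos": [0, 0, 0.007], "yaw": 0, "fingers": 0},
    {"delta_pos": [0, 0, 0.007], "yaw": 0, "fingers": 0}
  ]
}}

```text
clock: 8.45
eef_pos: [0.5834, 0.0222, 0.1028]
tool_rot: [0.03, 1.0, 0.0, 0.001]
ft_force: [-0.3, -0.0, 4.8]
grip_width: 0.0108
grasp_force: 60.3
```

```bash
python3 -c "
from h import *
np.set_printoptions(precision=3,suppress=True)
for i in range(3):
  o=bot.get_obs();print(o['eef_pos'],o['ft_force'],o['ft_torque']);bot.camera('side')"
```

```text
[0.583 0.022 0.103] [-0.302 -0.032  4.797] [-0.02  -0.225  0.016]
[0.583 0.022 0.103] [-0.106  0.371  5.831] [-0.047 -0.213 -0.032]
[0.583 0.022 0.103] [ 0.761 -0.112  5.468] [-0.086 -0.285 -0.086]
```

Request:
{"method": "jog_arm", "body": {
  "deltas": [
    {"delta_pos": [0, 0, 0.004], "yaw": 0, "fingers": 0},
    {"delta_pos": [0, 0, 0.008], "yaw": 0, "fingers": 0},
    {"delta_pos": [0, 0, 0.008], "yaw": 0, "fingers": 0},
    {"delta_pos": [0, 0, 0.008], "yaw": 0, "fingers": 0}
  ]
}}

```text
clock: 9.0
eef_pos: [0.5838, 0.0222, 0.101]
tool_rot: [0.03, 1.0, 0.0, 0.002]
ft_force: [-0.1, -0.1, 7.4]
grip_width: 0.0109
grasp_force: 60.6
```

```bash
python3 -c "
from h import *
np.set_printoptions(precision=3,suppress=True)
for i in range(3):
  o=bot.get_obs();print(o['eef_pos'],o['ft_force'],o['ft_torque']);c,W,R,t=cam('side')
save('s4.png',cv2.resize(c['image'][160:250,270:360],None,fx=6,fy=6,interpolation=2))"
```

```text
[0.584 0.022 0.101] [-0.118 -0.087  7.373] [-0.101 -0.31   0.009]
[0.584 0.022 0.101] [ 1.996 -0.007  7.419] [-0.068 -0.281 -0.034]
[0.584 0.022 0.101] [ 1.343 -0.095  6.318] [-0.07  -0.319  0.007]
```

View pics/s4.png

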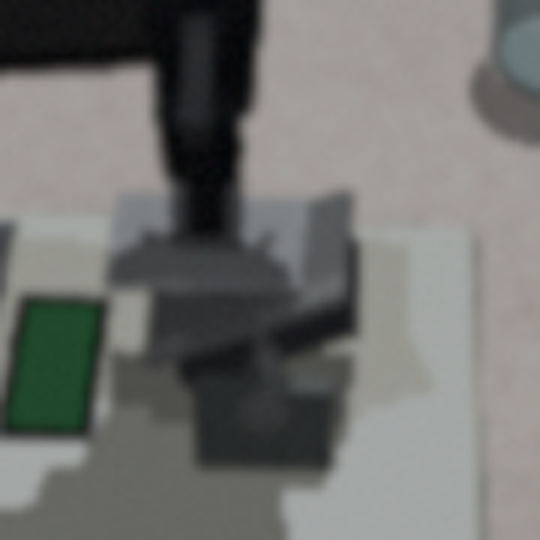

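The plate stays level in the grip, with its far edge on the face and the face already sunk about 4 mm. The grip is too stiff to pivot against this spring. I'll lift off, tilt the slide in the grip against the reader's rigid front edge, then come back.

Request:
{"method": "jog_arm", "body": {
  "deltas": [
    {"delta_pos": [0, 0, -0.12], "yaw": 0, "fingers": 0},
    {"delta_pos": [0, 0, -0.2], "yaw": 0, "fingers": 0},
    {"delta_pos": [0.59, 0, -0.2], "yaw": 0, "fingers": 0},
    {"delta_pos": [0.59, 0, -0.2], "yaw": 0, "fingers": 0},
    {"delta_pos": [0.59, 0, -0.2], "yaw": 0, "fingers": 0},
    {"delta_pos": [0.59, 0, -0.2], "yaw": 0, "fingers": 0},
    {"delta_pos": [0.59, 0, -0.1], "yaw": 0, "fingers": 0},
    {"delta_pos": [0.59, 0, 0.05], "yaw": 0, "fingers": 0},
    {"delta_pos": [0.59, 0, 0.15], "yaw": 0, "fingers": 0},
    {"delta_pos": [0.59, 0, 0.17], "yaw": 0, "fingers": 0},
    {"delta_pos": [0.59, 0, 0.17], "yaw": 0, "fingers": 0}
  ]
}}

```text
clock: 10.25
eef_pos: [0.4042, 0.0327, 0.0476]
tool_rot: [0.03, 1.0, -0.0, -0.002]
ft_force: [0.5, -0.3, -1.8]
grip_width: 0.0112
grasp_force: 59.4
```

```bash
cat >> h.py <<'E'
def fit(P,it=6,th=.004):
    for _ in range(it):
        U=np.linalg.svd(P-P.mean(0),full_matrices=False)[2][2];U=U*np.sign(U[2]);r=(P-P.mean(0))@U;P=P[abs(r)<max(th,0)]
    return U,P
E
python3 - <<'E'
from h import *
np.set_printoptions(precision=4,suppress=True)
for n in('top','side'):
    W=np.load(n+'0.npz')['W']; x,y,z=W[...,0],W[...,1],W[...,2]
    for nm,m in dict(bench=(abs(z)<.008)&(abs(x-.56)<.2)&(abs(y)<.2),deck=(abs(z-.028)<.006)&(abs(x-.56)<.11)&(abs(y-.022)<.085)&~((abs(x-.6)<.05)&(abs(y-.022)<.06)),strip=(z<.04)&(abs(x-.4425)<.004)&(abs(y-.03)<.06)).items():
        U,P=fit(W[m]); print(n,nm,len(P),P.mean(0),U)
o=bot.get_obs();go(.4066,.0328,.042,86.6,o);print(o['ft_force'],o['ft_torque'])
E
```

```text
top bench 18538 [ 0.5494 -0.0119  0.0015] [-0.0001 -0.0002  1.    ]
top deck 3749 [0.5539 0.0206 0.0301] [ 0.0087 -0.0013  1.    ]
top strip 196 [0.4425 0.0278 0.0301] [-0.4772  0.0194  0.8786]
side bench 16145 [ 0.5581 -0.0603 -0.0009] [-0.0001 -0.      1.    ]
side deck 2690 [0.5492 0.0051 0.0279] [ 0.0125 -0.0028  0.9999]
side strip 113 [0.4426 0.0245 0.0274] [-0.3163  0.012   0.9486]
delta [-0.008   0.001   0.0186] yaw -0.0005 ang 86.58 pos [0.4042 0.0327 0.0476] tiltz [-0.0041 -0.0003 -1.    ]
[ 0.4522 -0.3216 -1.8316] [-0.0142 -0.0681 -0.0585]
```

Request:
{"method": "jog_arm", "body": {
  "deltas": [
    {"delta_pos": [0, 0, 0.01], "yaw": 0, "fingers": 0},
    {"delta_pos": [0, 0, 0.022], "yaw": 0, "fingers": 0},
    {"delta_pos": [0, 0, 0.028], "yaw": 0, "fingers": 0},
    {"delta_pos": [0, 0, 0.028], "yaw": 0, "fingers": 0}
  ]
}}

```text
clock: 10.65
eef_pos: [0.4061, 0.0328, 0.0406]
tool_rot: [0.03, 1.0, 0.0, 0.0]
ft_force: [0.5, 0.2, -1.8]
grip_width: 0.011
grasp_force: 59.4
```

Request:
{"method": "jog_arm", "body": {
  "deltas": [
    {"delta_pos": [0, 0, 0.003], "yaw": 0, "fingers": 0},
    {"delta_pos": [0.001, 0, 0.006], "yaw": 0, "fingers": 0},
    {"delta_pos": [0.001, 0, 0.006], "yaw": 0, "fingers": 0}
  ]
}}

```text
clock: 10.95
eef_pos: [0.406, 0.0328, 0.0401]
tool_rot: [0.03, 1.0, 0.0, 0.001]
ft_force: [-4.2, -0.5, 12.7]
grip_width: 0.0106
grasp_force: 61.8
```

Request:
{"method": "jog_arm", "body": {
  "deltas": [
    {"delta_pos": [0.001, 0, 0.003], "yaw": 0, "fingers": 0},
    {"delta_pos": [0.002, 0, 0.006], "yaw": 0, "fingers": 0},
    {"delta_pos": [0.002, 0, 0.006], "yaw": 0, "fingers": 0}
  ]
}}

```text
clock: 11.25
eef_pos: [0.4058, 0.0329, 0.0396]
tool_rot: [0.03, 1.0, 0.0, 0.002]
ft_force: [-8.3, 0.1, 25.8]
grip_width: 0.0106
grasp_force: 63.8
```

Request:
{"method": "jog_arm", "body": {
  "deltas": [
    {"delta_pos": [0.001, 0, 0.003], "yaw": 0, "fingers": 0},
    {"delta_pos": [0.002, 0, 0.006], "yaw": 0, "fingers": 0},
    {"delta_pos": [0.002, 0, 0.006], "yaw": 0, "fingers": 0}
  ]
}}

```text
clock: 11.55
eef_pos: [0.4046, 0.0329, 0.0376]
tool_rot: [0.03, 1.0, 0.0, 0.001]
ft_force: [-10.4, -1.3, 24.8]
grip_width: 0.0112
grasp_force: 64.6
```

Request:
{"method": "jog_arm", "body": {
  "deltas": [
    {"delta_pos": [0.001, 0, 0.005], "yaw": 0, "fingers": 0},
    {"delta_pos": [0.002, 0, 0.01], "yaw": 0, "fingers": 0},
    {"delta_pos": [0.004, 0, 0.015], "yaw": 0, "fingers": 0},
    {"delta_pos": [0.005, 0, 0.02], "yaw": 0, "fingers": 0},
    {"delta_pos": [0.005, 0, 0.02], "yaw": 0, "fingers": 0}
  ]
}}

```text
clock: 12.05
eef_pos: [0.4013, 0.0331, 0.0306]
tool_rot: [0.03, 1.0, 0.0, -0.001]
ft_force: [-10.8, -0.3, 22.1]
grip_width: 0.0109
grasp_force: 66.0
```

```bash
cat >> h.py <<'E'
def edge(name,p0,save_=None):
    # lower/upper plate edge in side view: project, print ranges; crop image
    pass
E
python3 - <<'E'
from h import *
np.set_printoptions(precision=4,suppress=True)
c,W,R,t=cam('side'); o=bot.get_obs(); e=o['eef_pos']; print(e,o['ft_force'])
q=R@e+t; u,v=int(q[0]/q[2]*c['fx']+c['cx']),int(q[1]/q[2]*c['fy']+c['cy']); print(u,v)
np.savez('p1.npz',W=W,im=c['image'])
m=np.zeros(W.shape[:2],bool); m[v-30:v+40,u-45:u+45]=1
x,y,z=W[...,0]-e[0],W[...,1]-e[1],W[...,2]
g=cv2.cvtColor(c['image'],cv2.COLOR_RGB2GRAY)
mm=m&(abs(x)<.036)&(abs(y)<.026)&(abs(z-e[2]+.007-.45*x)<.012)&(abs(x)>.014)
U,P=fit(W[mm],th=.003); print(len(P),P.mean(0),U,np.degrees(np.arctan2(-U[0],U[2])))
save('s5.png',cv2.resize(c['image'][v-50:v+50,u-60:u+60],None,fx=5,fy=5,interpolation=2))
E
```

```text
[0.4013 0.0331 0.0306] [-9.6709 -0.8871 20.6915]
223 217
159 [0.4136 0.0301 0.0266] [-0.2481 -0.0122  0.9687] 14.3677122849184
```

View pics/s5.png

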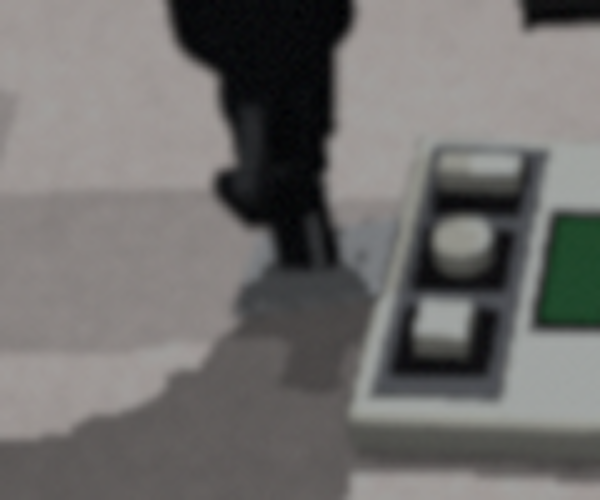

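Request:
{"method": "jog_arm", "body": {
  "deltas": [
    {"delta_pos": [0, 0, 0.005], "yaw": 0, "fingers": 0},
    {"delta_pos": [0, 0, 0.0085], "yaw": 0, "fingers": 0},
    {"delta_pos": [0, 0, 0.0085], "yaw": 0, "fingers": 0}
  ]
}}

```text
clock: 12.4
eef_pos: [0.4004, 0.0331, 0.0277]
tool_rot: [0.03, 1.0, 0.0, -0.002]
ft_force: [-11.7, 1.2, 20.9]
grip_width: 0.0108
grasp_force: 67.0
```

Request:
{"method": "jog_arm", "body": {
  "deltas": [
    {"delta_pos": [0, 0, -0.1], "yaw": 0, "fingers": 0},
    {"delta_pos": [0, 0, -0.25], "yaw": 0, "fingers": 0},
    {"delta_pos": [0, 0, -0.4], "yaw": 0, "fingers": 0},
    {"delta_pos": [0, 0, -0.45], "yaw": 0, "fingers": 0},
    {"delta_pos": [0, 0, -0.45], "yaw": 0, "fingers": 0}
  ]
}}

```text
clock: 12.9
eef_pos: [0.4052, 0.0331, 0.1643]
tool_rot: [0.03, 1.0, 0.0, 0.004]
ft_force: [0.3, -0.4, -1.6]
grip_width: 0.0112
grasp_force: 63.7
```

Run:
```python
from h import *
np.set_printoptions(precision=4,suppress=True)
c,W,R,t=cam('side'); o=bot.get_obs(); e=o['eef_pos']; print(e,o['ft_force'],o['ft_torque'])
q=R@e+t; u,v=int(q[0]/q[2]*c['fx']+c['cx']),int(q[1]/q[2]*c['fy']+c['cy']); print(u,v)
np.savez('p2.npz',W=W,im=c['image'])
save('s6.png',cv2.resize(c['image'][v-30:v+30,u-40:u+40],None,fx=10,fy=10,interpolation=2))
```

```text
[0.4036 0.033  0.1622] [ 0.3631  0.7288 -2.1783] [-0.0131 -0.0083 -0.0164]
216 169
```

View pics/s6.png

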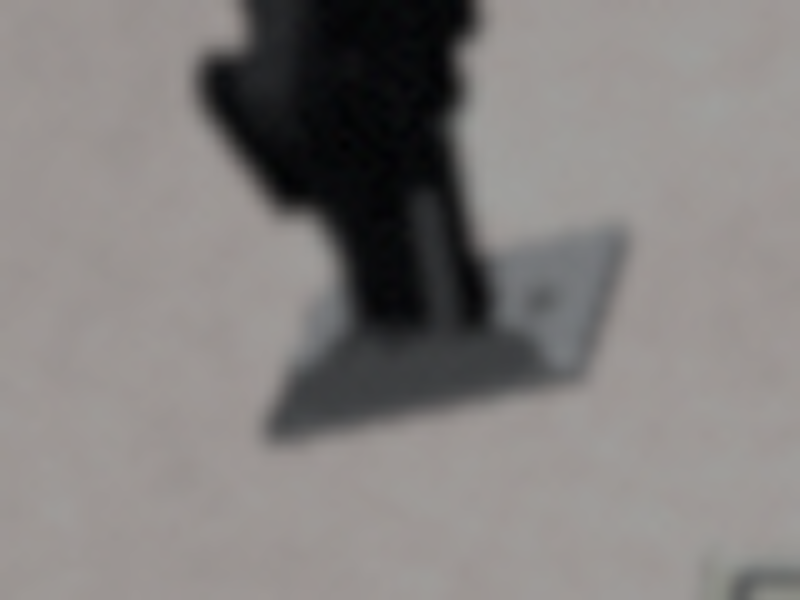

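The plate is now clearly tilted with its far end up. Its front lower edge runs from (270,440) to (585,378) in the crop. Measuring the tilt.

```bash
cat >> h.py <<'E'
def tilt(W,im,c,R,t,e,yaw=np.radians(-3.4)):
    X=np.array([np.cos(yaw),np.sin(yaw),0]);Y=np.array([-np.sin(yaw),np.cos(yaw),0])
    D=W-e; a=D@X;b=D@Y;h=D[...,2]
    g=cv2.cvtColor(im,cv2.COLOR_RGB2GRAY)
    m=(abs(h+.005-.47*a)<.014)&(abs(a)<.04)&(abs(b)<.022)&(abs(a)>.016)&(g>60)
    U,P=fit(W[m],th=.0035); print('top plane',len(P),(P.mean(0)-e),np.degrees(np.arctan2(-U@X,U[2])).round(2),'roll',np.degrees(np.arctan2(U@Y,U[2])).round(2))
    # y- side lower edge
    return a,b,h,m
def vplane(c,R,t,u,v,p,Y):
    d=R.T@np.array([(u-c['cx'])/c['fx'],(v-c['cy'])/c['fy'],1]); o=-R.T@t
    return o+d*((p-o)@Y)/(d@Y)
E
python3 - <<'E'
from h import *
np.set_printoptions(precision=4,suppress=True)
d=np.load('p2.npz');W=d['W'];im=d['im'];e=np.array([.4036,.033,.1622])
s=np.load('side0.npz');R,t=s['R'],s['t'];c=dict(zip(('fx','fy','cx','cy'),s['k']))
tilt(W,im,c,R,t,e)
yaw=np.radians(-3.4);X=np.array([np.cos(yaw),np.sin(yaw),0]);Y=np.array([-np.sin(yaw),np.cos(yaw),0])
# mask by depth: anything in front of bench by >.08, in the crop
u0,v0=176,139
z=W[...,2]; m=(z>.09)[v0:v0+60,u0:u0+80]
# lowest row per column with subpixel gray edge: dark side face -> bench
g=cv2.cvtColor(im,cv2.COLOR_RGB2GRAY).astype(float)[v0:v0+60,u0:u0+80]
pts=[]
for k in range(30,56):
    col=cv2.GaussianBlur(g[:,k:k+1],(1,3),0).ravel(); r=np.flatnonzero(m[:,k])
    if len(r)==0: continue
    r=r.max(); w=np.diff(col)[r-4:r+5]; 
    w=np.clip(w,0,None)
    if w.sum()>15: pts.append((k+u0,v0+r-4+.5+(w*np.arange(len(w))).sum()/w.sum()))
pts=np.array(pts); l=cv2.fitLine(pts.astype(np.float32),cv2.DIST_HUBER,0,.01,.01).ravel(); print(len(pts),pts[0],pts[-1],l)
for yy in(-.025,):
    Q=np.array([vplane(c,R,t,u,l[3]+(u-l[2])*l[1]/l[0],e+yy*Y,Y) for u in(pts[0,0],pts[-1,0])])
    D=Q[1]-Q[0];print('edge tilt',np.degrees(np.arctan2(D[2],D@X)),Q-e)
E
```

```text
top plane 189 [ 0.0144 -0.0019 -0.0005] 16.71 roll -0.15
26 [206.     182.2401] [231.     177.7524] [  0.9792  -0.2027 215.2    180.3148]
edge tilt 16.439087823137427 [[-0.0191 -0.0239 -0.0133]
 [ 0.0336 -0.027   0.0023]]
```

Two independent measures agree on a tilt of only 16.5°. The slide crept up in the grip until the plate met the fingertips. I'll put it back on the pad and regrip near the tab's upper robot-side part: a smaller contact patch, a longer lever and more tip clearance.

Request:
{"method": "jog_arm", "body": {
  "deltas": [
    {"delta_pos": [-0.335, 0.884, 0], "yaw": -0.13, "fingers": 0},
    {"delta_pos": [-0.335, 0.884, 0], "yaw": -0.13, "fingers": 0},
    {"delta_pos": [-0.335, 0.884, 0], "yaw": -0.13, "fingers": 0},
    {"delta_pos": [-0.335, 0.884, 0], "yaw": -0.13, "fingers": 0},
    {"delta_pos": [-0.335, 0.884, 0], "yaw": -0.13, "fingers": 0},
    {"delta_pos": [-0.335, 0.884, 0], "yaw": -0.13, "fingers": 0},
    {"delta_pos": [-0.335, 0.884, 0.15], "yaw": -0.13, "fingers": 0},
    {"delta_pos": [-0.335, 0.884, 0.3], "yaw": -0.13, "fingers": 0},
    {"delta_pos": [-0.335, 0.884, 0.39], "yaw": -0.13, "fingers": 0},
    {"delta_pos": [-0.335, 0.884, 0.39], "yaw": -0.13, "fingers": 0},
    {"delta_pos": [-0.335, 0.884, 0.39], "yaw": -0.13, "fingers": 0}
  ]
}}

```text
clock: 14.05
eef_pos: [0.5177, 0.291, 0.0426]
tool_rot: [-0.021, 1.0, -0.001, -0.002]
ft_force: [1.2, 0.1, 0.2]
grip_width: 0.011
grasp_force: 63.6
```

```bash
python3 -c "
from h import *
o=bot.get_obs();go(.5205,.292,.031,92.5,o);print(o['ft_force'])"
```

```text
delta [-0.0096  0.003   0.0385] yaw -0.0017 ang 92.42 pos [0.5177 0.291  0.0426] tiltz [-0.0035 -0.0019 -1.    ]
[1.17755928 0.08477052 0.16865188]
```

Request:
{"method": "jog_arm", "body": {
  "deltas": [
    {"delta_pos": [0, 0, 0.02], "yaw": 0, "fingers": 0},
    {"delta_pos": [0, 0, 0.036], "yaw": 0, "fingers": 0},
    {"delta_pos": [0, 0, 0.036], "yaw": 0, "fingers": 0},
    {"delta_pos": [0, 0, 0.036], "yaw": 0, "fingers": 0}
  ]
}}

```text
clock: 14.45
eef_pos: [0.5193, 0.2918, 0.0342]
tool_rot: [-0.021, 1.0, 0.0, 0.001]
ft_force: [-0.7, -0.4, -1.5]
grip_width: 0.011
grasp_force: 63.6
```

Request:
{"method": "jog_arm", "body": {
  "deltas": [
    {"delta_pos": [0, 0, 0.006], "yaw": 0, "fingers": 0},
    {"delta_pos": [0, 0, 0.011], "yaw": 0, "fingers": 0},
    {"delta_pos": [0, 0, 0.011], "yaw": 0, "fingers": 0}
  ]
}}

```text
clock: 14.75
eef_pos: [0.5193, 0.2918, 0.0308]
tool_rot: [-0.021, 1.0, 0.0, 0.0]
ft_force: [-0.3, -0.7, 1.4]
grip_width: 0.0107
grasp_force: 64.3
```

Contact. I'll open, rise clear and look.

Request:
{"method": "jog_arm", "body": {
  "deltas": [
    {"delta_pos": [0, 0, 0], "yaw": 0, "fingers": 0.6},
    {"delta_pos": [0, 0, 0], "yaw": 0, "fingers": 0.6},
    {"delta_pos": [0, 0, 0], "yaw": 0, "fingers": 0.6},
    {"delta_pos": [0, 0, -0.2], "yaw": 0, "fingers": 0.6},
    {"delta_pos": [0.3, 0, -0.35], "yaw": 0, "fingers": 0.6},
    {"delta_pos": [0.5, 0, -0.35], "yaw": 0, "fingers": 0.6},
    {"delta_pos": [0.5, 0, -0.35], "yaw": 0, "fingers": 0.6},
    {"delta_pos": [0.5, 0, -0.35], "yaw": 0, "fingers": 0.6}
  ]
}}

```text
clock: 15.55
eef_pos: [0.3649, 0.2845, 0.1363]
tool_rot: [-0.022, 1.0, -0.0, -0.001]
ft_force: [0.7, 0.1, 0.1]
grip_width: 0.0511
grasp_force: 0.0
```

```bash
cat > slide.py <<'E'
from h import *
np.set_printoptions(precision=4,suppress=True)
for n_,roi in(('top',(218,272,185,232)),('side',(140,175,255,312))):
    c,W,R,t=cam(n_);im=c['image'];a,b,e,f=roi
    g=cv2.cvtColor(im,cv2.COLOR_RGB2GRAY)[a:b,e:f]; G=cv2.resize(g,None,fx=8,fy=8,interpolation=cv2.INTER_CUBIC)
    for th in(75,90):
        n,l,st,ce=cv2.connectedComponentsWithStats((G>th).astype(np.uint8))
        for i in range(1,n):
            if 5000<st[i,4] and st[i,0]>0 and st[i,1]>0 and st[i,0]+st[i,2]<G.shape[1]:
                q=cv2.convexHull(np.argwhere(l==i)[:,::-1].astype(np.int32))[:,0]
                p=np.array([ray(c,R,t,(u+.5)/8-.5+e,(v+.5)/8-.5+a,.017)[:2] for u,v in q],np.float32)*1000
                print(n_,th,cv2.minAreaRect(p))
    m=np.abs(W[...,2]-.051)<.006; m[:a]=0;m[b:]=0;m[:,:e]=0;m[:,f:]=0
    print('tab',m.sum(),np.nanmean(W[m],0),cv2.minAreaRect(W[m][:,:2].astype(np.float32)*1000))
go(.5,.292,.03,92.5)
E
python3 slide.py
```

```text
top 75 ((525.1614379882812, 292.6141357421875), (70.59960174560547, 49.61407470703125), 2.9705913066864014)
top 90 ((525.110107421875, 292.7892150878906), (70.03936767578125, 48.73543167114258), 3.028611183166504)
tab 59 [0.5248 0.2919 0.0518] ((524.8621826171875, 292.2635803222656), (21.136842727661133, 11.949620246887207), 3.6413605213165283)
side 75 ((526.2779541015625, 289.35406494140625), (72.52438354492188, 57.66375732421875), 3.150993585586548)
side 90 ((526.3218383789062, 289.0189208984375), (71.31511688232422, 54.377418518066406), 3.604015827178955)
tab 31 [0.5244 0.2881 0.0493] ((524.3450927734375, 288.6591491699219), (9.96091365814209, 21.723684310913086), 89.71463012695312)
delta [-0.4397  0.0015  0.3543] yaw 0.001 ang 92.54 pos [0.3681 0.2856 0.1361] tiltz [ 0.0014  0.0009 -1.    ]
```

Request:
{"method": "jog_arm", "body": {
  "deltas": [
    {"delta_pos": [-0.487, -0.001, 0.1], "yaw": -0.011, "fingers": 0.6},
    {"delta_pos": [-0.487, -0.001, 0.1], "yaw": -0.011, "fingers": 0.6},
    {"delta_pos": [-0.487, -0.001, 0.1], "yaw": -0.011, "fingers": 0.6},
    {"delta_pos": [-0.487, -0.001, 0.25], "yaw": -0.011, "fingers": 0.6},
    {"delta_pos": [-0.487, -0.001, 0.35], "yaw": -0.011, "fingers": 0.6},
    {"delta_pos": [-0.487, -0.001, 0.36], "yaw": -0.011, "fingers": 0.6},
    {"delta_pos": [-0.487, -0.001, 0.36], "yaw": -0.011, "fingers": 0.6},
    {"delta_pos": [-0.487, -0.001, 0.36], "yaw": -0.011, "fingers": 0.6}
  ]
}}

```text
clock: 16.45
eef_pos: [0.5167, 0.2919, 0.0286]
tool_rot: [-0.025, 1.0, 0.001, 0.001]
ft_force: [1.2, 0.9, -0.1]
grip_width: 0.0515
grasp_force: 0.0
```

```bash
python3 -c "
from h import *
o=bot.get_obs();go(.5141,.2919,.027,93,o);print(o['ft_force'])"
```

```text
delta [0.0088 0.0005 0.0053] yaw -0.002 ang 92.91 pos [0.5167 0.2919 0.0286] tiltz [ 0.0027  0.0014 -1.    ]
[ 1.18601714  0.90790894 -0.11111887]
```

Request:
{"method": "jog_arm", "body": {
  "deltas": [
    {"delta_pos": [0.006, 0, 0.004], "yaw": 0, "fingers": 0.6},
    {"delta_pos": [0.006, 0, 0.004], "yaw": 0, "fingers": 0.6},
    {"delta_pos": [0.006, 0, 0.004], "yaw": 0, "fingers": 0},
    {"delta_pos": [0.006, 0, 0.004], "yaw": 0, "fingers": 0},
    {"delta_pos": [0.006, 0, 0.004], "yaw": 0, "fingers": 0},
    {"delta_pos": [0.006, 0, 0.004], "yaw": 0, "fingers": 0},
    {"delta_pos": [0.006, 0, 0.004], "yaw": 0, "fingers": 0}
  ]
}}

```text
clock: 17.15
eef_pos: [0.5134, 0.2914, 0.0266]
tool_rot: [-0.026, 1.0, 0.0, 0.0]
ft_force: [-1.6, 0.5, 5.0]
grip_width: 0.0104
grasp_force: 59.5
```

Request:
{"method": "jog_arm", "body": {
  "deltas": [
    {"delta_pos": [0, 0, -0.1], "yaw": 0, "fingers": 0},
    {"delta_pos": [0, 0, -0.25], "yaw": 0, "fingers": 0},
    {"delta_pos": [0, 0, -0.4], "yaw": 0.141, "fingers": 0},
    {"delta_pos": [0, 0, -0.45], "yaw": 0.141, "fingers": 0},
    {"delta_pos": [0, 0, -0.45], "yaw": 0.141, "fingers": 0},
    {"delta_pos": [0, 0, -0.45], "yaw": 0.141, "fingers": 0}
  ]
}}

```text
clock: 17.75
eef_pos: [0.5126, 0.2907, 0.1596]
tool_rot: [0.03, 1.0, -0.001, -0.001]
ft_force: [0.3, -0.2, -2.9]
grip_width: 0.0107
grasp_force: 58.8
```

```bash
python3 -c "
from h import *
o=bot.get_obs();go(.397,.0334,.163,86.6,o);print(o['ft_force'],o['ft_torque'])"
```

```text
delta [ 0.3335 -0.8791 -0.0098] yaw -0.0004 ang 86.58 pos [0.5126 0.2907 0.1596] tiltz [-0.0017 -0.001  -1.    ]
[ 0.28093559 -0.17703074 -2.8616291 ] [-4.64844907e-02  4.55096327e-02  1.14305171e-05]
```

Request:
{"method": "jog_arm", "body": {
  "deltas": [
    {"delta_pos": [0.331, -0.879, 0], "yaw": 0, "fingers": 0},
    {"delta_pos": [0.331, -0.879, 0], "yaw": 0, "fingers": 0},
    {"delta_pos": [0.331, -0.879, 0], "yaw": 0, "fingers": 0},
    {"delta_pos": [0.331, -0.879, 0], "yaw": 0, "fingers": 0},
    {"delta_pos": [0.331, -0.879, 0], "yaw": 0, "fingers": 0},
    {"delta_pos": [0.331, -0.879, 0], "yaw": 0, "fingers": 0},
    {"delta_pos": [0.331, -0.879, 0.13], "yaw": 0, "fingers": 0},
    {"delta_pos": [0.331, -0.879, 0.26], "yaw": 0, "fingers": 0},
    {"delta_pos": [0.331, -0.879, 0.36], "yaw": 0, "fingers": 0},
    {"delta_pos": [0.331, -0.879, 0.36], "yaw": 0, "fingers": 0},
    {"delta_pos": [0.331, -0.879, 0.36], "yaw": 0, "fingers": 0}
  ]
}}

```text
clock: 18.85
eef_pos: [0.3965, 0.0337, 0.0518]
tool_rot: [0.03, 1.0, -0.0, -0.002]
ft_force: [0.5, -0.1, -2.6]
grip_width: 0.0109
grasp_force: 59.0
```

Request:
{"method": "jog_arm", "body": {
  "deltas": [
    {"delta_pos": [0, 0, 0.012], "yaw": 0, "fingers": 0},
    {"delta_pos": [0, 0, 0.02], "yaw": 0, "fingers": 0},
    {"delta_pos": [0, 0, 0.02], "yaw": 0, "fingers": 0}
  ]
}}

```text
clock: 19.15
eef_pos: [0.399, 0.034, 0.0476]
tool_rot: [0.03, 1.0, 0.0, 0.001]
ft_force: [0.4, 0.1, -0.6]
grip_width: 0.0105
grasp_force: 59.0
```

Request:
{"method": "jog_arm", "body": {
  "deltas": [
    {"delta_pos": [0, 0, 0.01], "yaw": 0, "fingers": 0},
    {"delta_pos": [0, 0, 0.017], "yaw": 0, "fingers": 0},
    {"delta_pos": [0.001, 0, 0.024], "yaw": 0, "fingers": 0},
    {"delta_pos": [0.001, 0, 0.024], "yaw": 0, "fingers": 0}
  ]
}}

```text
clock: 19.55
eef_pos: [0.3975, 0.034, 0.0409]
tool_rot: [0.03, 1.0, 0.0, -0.0]
ft_force: [-6.5, 0.4, 13.9]
grip_width: 0.0106
grasp_force: 62.5
```

Request:
{"method": "jog_arm", "body": {
  "deltas": [
    {"delta_pos": [0.003, 0, 0.006], "yaw": 0, "fingers": 0},
    {"delta_pos": [0.006, 0, 0.012], "yaw": 0, "fingers": 0},
    {"delta_pos": [0.006, 0, 0.012], "yaw": 0, "fingers": 0}
  ]
}}

```text
clock: 19.85
eef_pos: [0.3958, 0.0341, 0.0374]
tool_rot: [0.03, 1.0, 0.0, 0.0]
ft_force: [-6.5, 0.4, 13.3]
grip_width: 0.0107
grasp_force: 64.0
```

Request:
{"method": "jog_arm", "body": {
  "deltas": [
    {"delta_pos": [0.003, 0, 0.005], "yaw": 0, "fingers": 0},
    {"delta_pos": [0.006, 0, 0.01], "yaw": 0, "fingers": 0},
    {"delta_pos": [0.009, 0, 0.015], "yaw": 0, "fingers": 0},
    {"delta_pos": [0.012, 0, 0.02], "yaw": 0, "fingers": 0},
    {"delta_pos": [0.014, 0, 0.025], "yaw": 0, "fingers": 0},
    {"delta_pos": [0.014, 0, 0.028], "yaw": 0, "fingers": 0},
    {"delta_pos": [0.014, 0, 0.028], "yaw": 0, "fingers": 0}
  ]
}}

```text
clock: 20.55
eef_pos: [0.3922, 0.0344, 0.0292]
tool_rot: [0.03, 1.0, 0.0, 0.001]
ft_force: [-5.6, 0.1, 14.5]
grip_width: 0.0107
grasp_force: 67.8
```

Request:
{"method": "jog_arm", "body": {
  "deltas": [
    {"delta_pos": [0, 0, -0.15], "yaw": 0, "fingers": 0},
    {"delta_pos": [0, 0, -0.3], "yaw": 0, "fingers": 0},
    {"delta_pos": [0, 0, -0.43], "yaw": 0, "fingers": 0},
    {"delta_pos": [0, 0, -0.43], "yaw": 0, "fingers": 0},
    {"delta_pos": [0, 0, -0.43], "yaw": 0, "fingers": 0},
    {"delta_pos": [0, 0, -0.43], "yaw": 0, "fingers": 0}
  ]
}}

```text
clock: 21.15
eef_pos: [0.3908, 0.0341, 0.1554]
tool_rot: [0.03, 1.0, -0.0, -0.001]
ft_force: [-0.5, -0.4, -1.4]
grip_width: 0.0106
grasp_force: 65.4
```

```bash
cat > ang.py <<'E'
from h import *
import sys
np.set_printoptions(precision=4,suppress=True)
tag=sys.argv[1]
c,W,R,t=cam('side');o=bot.get_obs();e=o['eef_pos'];im=c['image'];print(e,o['ft_force'])
yaw=np.radians(-3.4);X=np.array([np.cos(yaw),np.sin(yaw),0]);Y=np.array([-np.sin(yaw),np.cos(yaw),0])
e2=e+.0117*X
tilt(W,im,c,R,t,e2)
q=R@e2+t;u,v=int(q[0]/q[2]*c['fx']+c['cx']),int(q[1]/q[2]*c['fy']+c['cy']);u0,v0=u-40,v-30
m=(W[...,2]>.09)[v0:v0+60,u0:u0+80]
g=cv2.cvtColor(im,cv2.COLOR_RGB2GRAY).astype(float)[v0:v0+60,u0:u0+80]
pts=[]
for k in range(22,60):
    col=cv2.GaussianBlur(g[:,k:k+1],(1,3),0).ravel();r=np.flatnonzero(m[:,k])
    if len(r)==0: continue
    r=r.max();w=np.clip(np.diff(col)[r-4:r+5],0,None)
    if w.sum()>15: pts.append((k+u0,v0+r-4+.5+(w*np.arange(len(w))).sum()/w.sum()))
pts=np.array(pts)
for _ in range(4):
    p=np.polyfit(pts[:,0],pts[:,1],1);r=pts[:,1]-np.polyval(p,pts[:,0]);k=abs(r)<.6
    if k.sum()>10: pts=pts[k]
Q=np.array([vplane(c,R,t,a,np.polyval(p,a),e-.025*Y,Y) for a in(pts[0,0],pts[-1,0])]);D=Q[1]-Q[0]
print('edge',len(pts),np.degrees(np.arctan2(D[2],D@X)),'from TCP (x,z) mm',[(((q-e)@X*1000).round(1),((q-e)[2]*1000).round(1)) for q in Q])
save(tag+'.png',cv2.resize(im[v0:v0+60,u0:u0+80],None,fx=10,fy=10,interpolation=2))
E
python3 ang.py s7
```

```text
[0.3906 0.0341 0.1551] [ 0.2258 -0.1732 -1.2645]
top plane 159 [ 0.0191 -0.0031 -0.0014] 15.45 roll 0.01
edge 38 -10.733871998079536 from TCP (x,z) mm [(np.float64(-19.2), np.float64(3.7)), (np.float64(54.0), np.float64(-10.2))]
```

View pics/s7.png

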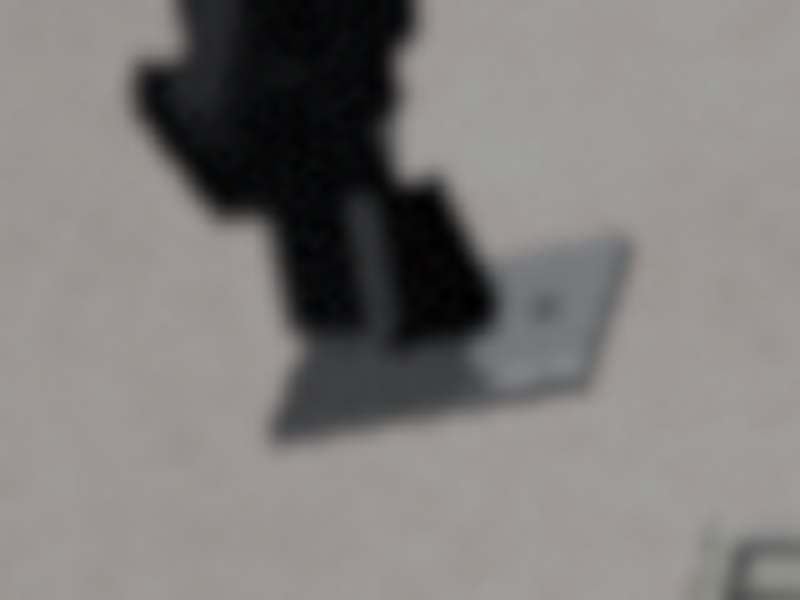

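The view shows the same kind of tilt, with the near corner at (275,440) and the far one at (590,390). Depth gives about 15.5°, so some springback. I'll press again, deeper and slightly further in.

Request:
{"method": "jog_arm", "body": {
  "deltas": [
    {"delta_pos": [-0.014, 0, 0.15], "yaw": 0, "fingers": 0},
    {"delta_pos": [-0.014, 0, 0.3], "yaw": 0, "fingers": 0},
    {"delta_pos": [-0.014, 0, 0.38], "yaw": 0, "fingers": 0},
    {"delta_pos": [-0.014, 0, 0.4], "yaw": 0, "fingers": 0},
    {"delta_pos": [-0.014, 0, 0.405], "yaw": 0, "fingers": 0},
    {"delta_pos": [-0.014, 0, 0.41], "yaw": 0, "fingers": 0},
    {"delta_pos": [-0.014, 0, 0.41], "yaw": 0, "fingers": 0}
  ]
}}

```text
clock: 21.9
eef_pos: [0.3975, 0.0341, 0.0348]
tool_rot: [0.03, 1.0, 0.0, 0.001]
ft_force: [-0.1, -0.9, -1.8]
grip_width: 0.0107
grasp_force: 65.4
```

Request:
{"method": "jog_arm", "body": {
  "deltas": [
    {"delta_pos": [0, 0, 0.004], "yaw": 0, "fingers": 0},
    {"delta_pos": [0, 0, 0.008], "yaw": 0, "fingers": 0},
    {"delta_pos": [0, 0, 0.012], "yaw": 0, "fingers": 0},
    {"delta_pos": [0, 0, 0.012], "yaw": 0, "fingers": 0}
  ]
}}

```text
clock: 22.3
eef_pos: [0.3969, 0.034, 0.0311]
tool_rot: [0.03, 1.0, 0.0, 0.001]
ft_force: [-2.6, -0.8, 6.6]
grip_width: 0.0105
grasp_force: 66.7
```

Request:
{"method": "jog_arm", "body": {
  "deltas": [
    {"delta_pos": [0.003, 0, 0.005], "yaw": 0, "fingers": 0},
    {"delta_pos": [0.006, 0, 0.01], "yaw": 0, "fingers": 0},
    {"delta_pos": [0.006, 0, 0.015], "yaw": 0, "fingers": 0},
    {"delta_pos": [0.006, 0, 0.017], "yaw": 0, "fingers": 0},
    {"delta_pos": [0.006, 0, 0.017], "yaw": 0, "fingers": 0}
  ]
}}

```text
clock: 22.8
eef_pos: [0.3952, 0.0341, 0.027]
tool_rot: [0.03, 1.0, 0.0, 0.001]
ft_force: [-6.7, -0.2, 17.6]
grip_width: 0.0103
grasp_force: 70.6
```

Run:
```python
from h import *
np.set_printoptions(precision=4,suppress=True)
c,W,R,t=cam('side');o=bot.get_obs();e=o['eef_pos'];print(e,o['ft_force'])
yaw=np.radians(-3.4);X=np.array([np.cos(yaw),np.sin(yaw),0])
a,b,h,m=tilt(W,c['image'],c,R,t,e+.0117*X)
# visible far part of plate: beyond tab
k=m&(a>.016); U,P=fit(W[k],th=.003); print('far',len(P),np.degrees(np.arctan2(-U@X,U[2])))
```

```text
[0.3952 0.0341 0.027 ] [-6.853  -0.347  18.2719]
top plane 182 [ 0.0073 -0.0015 -0.0062] 27.21 roll -0.43
far 124 20.474154876873502
```

Request:
{"method": "jog_arm", "body": {
  "deltas": [
    {"delta_pos": [0, 0, -0.15], "yaw": 0, "fingers": 0},
    {"delta_pos": [0, 0, -0.3], "yaw": 0, "fingers": 0},
    {"delta_pos": [0, 0, -0.43], "yaw": 0, "fingers": 0},
    {"delta_pos": [0, 0, -0.43], "yaw": 0, "fingers": 0},
    {"delta_pos": [0, 0, -0.43], "yaw": 0, "fingers": 0},
    {"delta_pos": [0, 0, -0.43], "yaw": 0, "fingers": 0}
  ]
}}

```text
clock: 23.45
eef_pos: [0.3932, 0.0339, 0.1527]
tool_rot: [0.03, 1.0, -0.0, -0.001]
ft_force: [-0.5, 0.2, -2.1]
grip_width: 0.0108
grasp_force: 67.6
```

```bash
cat > ang.py <<'E'
from h import *
np.set_printoptions(precision=4,suppress=True)
c,W,R,t=cam('side');o=bot.get_obs();e=o['eef_pos'];im=c['image'];print(e,o['ft_force'])
np.savez('last.npz',W=W,im=im,e=e)
yaw=np.radians(-3.4);X=np.array([np.cos(yaw),np.sin(yaw),0]);Y=np.array([-np.sin(yaw),np.cos(yaw),0])
e2=e+.0117*X
a,b,h,m=tilt(W,im,c,R,t,e2)
q=R@e2+t;u,v=int(q[0]/q[2]*c['fx']+c['cx']),int(q[1]/q[2]*c['fy']+c['cy']);u0,v0=u-40,v-30
m=((W[...,2]>.09)[v0:v0+60,u0:u0+80]).astype(np.uint8)
n,l,st,_=cv2.connectedComponentsWithStats(m,connectivity=4);m=l==1+st[1:,4].argmax()
g=cv2.cvtColor(im,cv2.COLOR_RGB2GRAY).astype(float)[v0:v0+60,u0:u0+80]
low=np.array([np.flatnonzero(m[:,k]).max() if m[:,k].any() else -1 for k in range(80)]);print(low)
k0=low.argmax();pts=[]
for k in range(k0+2,k0+27):
    r=low[k];w=np.clip(np.diff(g[:,k])[r-4:r+5],0,None)
    if w.sum()>10: pts.append((k+u0,v0+r-4+.5+(w*np.arange(len(w))).sum()/w.sum()))
pts=np.array(pts)
for _ in range(4):
    p=np.polyfit(pts[:,0],pts[:,1],1);r=pts[:,1]-np.polyval(p,pts[:,0]);k=abs(r)<.6
    if k.sum()>10: pts=pts[k]
Q=np.array([vplane(c,R,t,a_,np.polyval(p,a_),e-.025*Y,Y) for a_ in(pts[0,0],pts[-1,0])]);D=Q[1]-Q[0]
print('edge',len(pts),p,np.degrees(np.arctan2(D[2],D@X)),'from TCP mm',[(float((q-e)@X*1000),float((q-e)[2]*1000)) for q in Q])
E
python3 ang.py
```

```text
[0.3929 0.0339 0.1524] [-0.4965  0.0473 -1.8388]
top plane 150 [ 0.0208 -0.0032  0.0015] 19.92 roll -0.23
[-1 -1 -1 -1 -1 -1 -1 -1 -1 -1 -1 -1 -1 10 13 14 15 16 18 19 20 22 22 22
 22 22 22 27 44 44 44 44 44 43 43 43 43 42 42 42 42 41 41 41 41 40 40 40
 40 39 39 39 39 38 38 38 38 37 37 36 33 30 27 24 -1 -1 -1 -1 -1 -1 -1 -1
 -1 -1 -1 -1 -1 -1 -1 -1]
edge 25 [ -0.2266 233.7716] 17.774927940768425 from TCP mm [(-6.885077670419302, -15.7678223501706), (44.44424733222496, 0.6874479129616029)]
```

Request:
{"method": "jog_arm", "body": {
  "deltas": [
    {"delta_pos": [-0.008, 0, 0.15], "yaw": 0, "fingers": 0},
    {"delta_pos": [-0.008, 0, 0.3], "yaw": 0, "fingers": 0},
    {"delta_pos": [-0.008, 0, 0.38], "yaw": 0, "fingers": 0},
    {"delta_pos": [-0.008, 0, 0.4], "yaw": 0, "fingers": 0},
    {"delta_pos": [-0.008, 0, 0.407], "yaw": 0, "fingers": 0},
    {"delta_pos": [-0.008, 0, 0.407], "yaw": 0, "fingers": 0}
  ]
}}

```text
clock: 24.1
eef_pos: [0.3974, 0.0339, 0.0323]
tool_rot: [0.03, 1.0, 0.0, 0.0]
ft_force: [0.1, 0.7, -1.7]
grip_width: 0.0106
grasp_force: 67.7
```

Request:
{"method": "jog_arm", "body": {
  "deltas": [
    {"delta_pos": [0, 0, 0.007], "yaw": 0, "fingers": 0},
    {"delta_pos": [0, 0, 0.014], "yaw": 0, "fingers": 0},
    {"delta_pos": [0, 0, 0.021], "yaw": 0, "fingers": 0},
    {"delta_pos": [0, 0, 0.025], "yaw": 0, "fingers": 0},
    {"delta_pos": [0, 0, 0.025], "yaw": 0, "fingers": 0}
  ]
}}

```text
clock: 24.6
eef_pos: [0.3975, 0.0341, 0.0266]
tool_rot: [0.03, 1.0, 0.0, 0.001]
ft_force: [-6.1, 0.2, 16.8]
grip_width: 0.0107
grasp_force: 71.8
```

Request:
{"method": "jog_arm", "body": {
  "deltas": [
    {"delta_pos": [0, 0, 0.005], "yaw": 0, "fingers": 0},
    {"delta_pos": [0, 0, 0.01], "yaw": 0, "fingers": 0},
    {"delta_pos": [0, 0, 0.01], "yaw": 0, "fingers": 0}
  ]
}}

```text
clock: 24.9
eef_pos: [0.3967, 0.0342, 0.0235]
tool_rot: [0.03, 1.0, 0.0, 0.001]
ft_force: [-8.0, 0.5, 19.1]
grip_width: 0.0104
grasp_force: 75.3
```

Request:
{"method": "jog_arm", "body": {
  "deltas": [
    {"delta_pos": [0, 0, -0.15], "yaw": 0, "fingers": 0},
    {"delta_pos": [0, 0, -0.3], "yaw": 0, "fingers": 0},
    {"delta_pos": [0, 0, -0.43], "yaw": 0, "fingers": 0},
    {"delta_pos": [0, 0, -0.43], "yaw": 0, "fingers": 0},
    {"delta_pos": [0, 0, -0.43], "yaw": 0, "fingers": 0},
    {"delta_pos": [0, 0, -0.43], "yaw": 0, "fingers": 0}
  ]
}}

```text
clock: 25.5
eef_pos: [0.3957, 0.0338, 0.1494]
tool_rot: [0.03, 1.0, -0.0, -0.001]
ft_force: [-0.1, 0.6, -2.1]
grip_width: 0.0107
grasp_force: 72.2
```

```bash
python3 ang.py
```

```text
[0.3954 0.0338 0.149 ] [ 0.3258 -0.1218 -1.2183]
top plane 126 [ 0.0234 -0.0035  0.0063] 25.46 roll 0.69
[-1 -1 -1 -1 -1 -1 -1 -1 -1 -1 -1 -1 -1 11 12 14 15 16 18 19 20 21 21 21
 21 21 24 29 32 43 44 43 43 43 42 42 42 41 41 41 40 40 40 39 39 38 38 38
 37 37 37 36 36 36 35 35 35 34 34 32 29 25 22 -1 -1 -1 -1 -1 -1 -1 -1 -1
 -1 -1 -1 -1 -1 -1 -1 -1]
edge 25 [ -0.3193 255.183 ] 23.138222074308207 from TCP mm [(-1.469449444012516, -14.4709920965993), (50.47997190266236, 7.728286040766252)]
```

Run:
```python
from h import *
np.set_printoptions(precision=1,suppress=True)
d=np.load('last.npz');W,im,e=d['W'],d['im'],d['e']
s=np.load('side0.npz');R,t=s['R'],s['t'];c=dict(zip(('fx','fy','cx','cy'),s['k']))
yaw=np.radians(-3.4);X=np.array([np.cos(yaw),np.sin(yaw),0]);Y=np.array([-np.sin(yaw),np.cos(yaw),0])
q=R@(e+.0117*X)+t;u0,v0=int(q[0]/q[2]*c['fx']+c['cx'])-40,int(q[1]/q[2]*c['fy']+c['cy'])-30
g=cv2.cvtColor(im,cv2.COLOR_RGB2GRAY)[v0:v0+60,u0:u0+80]
print(u0,v0);np.set_printoptions(linewidth=250);print(g[30:48,24:66])
# robust low edge from gray: last dark->light transition per col
P=[]
for k in range(32,57):
    col=g[:,k].astype(float); r=30+np.argmax(np.diff(col)[30:48]); lo,hi=col[r-1:r+1].min(),col[r+2:r+4].mean()
    th=(lo+hi)/2; j=np.flatnonzero((col[28:50]<th))[-1]+28; P.append((k+u0,v0+j+(th-col[j])/(col[j+1]-col[j])))
P=np.array(P);p=np.polyfit(P[:,0],P[:,1],1);print(p,np.abs(P[:,1]-np.polyval(p,P[:,0])).max())
for du in(28.7,29.2,58.5,59):
    Q=vplane(c,R,t,u0+du,np.polyval(p,u0+du),e-.025*Y,Y)-e;print(du,Q@X*1e3,Q[2]*1e3)
```

```text
179 145
[[154 154 148 125  85  42  12   7  10  11   9  17  35  45  43  28  12   6   4   8  10  12  27  40  58  80 102 113 115 114 115 116 117 117 112 109 127 147 154 154 154 155]
 [155 154 149 133  97  56  28  20  18  17  14  22  36  48  45  30  15  12  12  21  25  32  50  71  87 101 112 114 116 117 118 120 121 119 111 115 136 150 154 154 154 154]
 [154 153 152 141 115  84  63  52  43  35  33  36  44  51  50  38  27  26  30  39  44  50  68  92 104 111 114 117 120 121 121 121 119 113 107 120 140 152 153 154 154 154]
 [154 153 152 148 135 119 104  92  72  55  49  49  53  57  56  50  45  44  49  55  57  59  72  92 109 115 118 119 123 121 115 112 107 103 112 132 147 154 155 154 154 155]
 [154 154 154 153 149 143 135 122  95  70  59  58  58  60  61  61  58  58  59  62  63  63  68  84 105 116 117 114 112 108 101  99 102 112 128 143 153 154 155 154 154 154]
 [154 154 153 154 154 153 147 131 100  73  63  62  62  62  64  63  64  62  63  63  63  66  69  81  98 108 107 101  99 101 105 114 125 135 146 153 154 155 154 154 155 155]
 [152 153 153 153 153 153 147 124  92  69  64  62  63  64  64  64 
[... 1483 characters left out ...]
153 154 153 149 146 146 150 152 153 154 152 153 154 154 154 155 155 156 156 155 155 154 155 155 156 155 154 155 156 156 157 157 156 156 156 157 157 157 156 155]
 [153 152 152 154 154 153 152 153 154 154 154 154 153 154 153 153 154 154 154 157 156 156 154 154 154 156 155 154 153 154 155 156 157 157 157 157 157 157 157 157 156 156]
 [152 152 152 153 154 154 152 152 154 154 154 154 154 153 153 152 152 153 156 156 155 154 155 155 156 156 155 155 154 155 154 156 155 156 156 156 157 157 156 157 156 155]]
[ -0.3 242.5] 8.70498165202784
28.7 -8.02579041471518 -12.91037758292035
29.2 -6.934117991304141 -12.5097833932567
58.5 55.84534997052285 10.527429562166347
59 56.89670711283038 10.913229875005426
```

Run:
```python
from h import *
d=np.load('last.npz');e=d['e']
s=np.load('side0.npz');R,t=s['R'],s['t'];c=dict(zip(('fx','fy','cx','cy'),s['k']))
yaw=np.radians(-3.4);X=np.array([np.cos(yaw),np.sin(yaw),0]);Y=np.array([-np.sin(yaw),np.cos(yaw),0])
Q=[]
for k,r in((29.3,44.0),(31,43.4),(50,36.4),(58,33.6)):
    q=vplane(c,R,t,179+k,145+r,e-.025*Y,Y)-e;Q.append((q@X*1e3,q[2]*1e3))
Q=np.array(Q);print(Q.round(1),Q[[0,3]].mean(0),np.degrees(np.arctan2(*(Q[2]-Q[1])[::-1])))
o=bot.get_obs();go(.5655,.0238,.15,86.6,o)
```

```text
[[ -7.6 -17.9]
 [ -3.8 -16.1]
 [ 37.9   4. ]
 [ 55.   11.8]] [23.70911003 -3.01619626] 25.735394794382387
delta [-0.5679  0.0006 -0.0051] yaw -0.0005 ang 86.58 pos [0.3954 0.0338 0.149 ] tiltz [-3.2e-03 -3.0e-04 -1.0e+00]
```

Request:
{"method": "jog_arm", "body": {
  "deltas": [
    {"delta_pos": [-0.56, 0, 0], "yaw": 0, "fingers": 0},
    {"delta_pos": [-0.56, 0, 0], "yaw": 0, "fingers": 0},
    {"delta_pos": [-0.56, 0, 0], "yaw": 0, "fingers": 0},
    {"delta_pos": [-0.56, 0, 0], "yaw": 0, "fingers": 0},
    {"delta_pos": [-0.56, 0, 0.08], "yaw": 0, "fingers": 0},
    {"delta_pos": [-0.56, 0, 0.15], "yaw": 0, "fingers": 0},
    {"delta_pos": [-0.56, 0, 0.15], "yaw": 0, "fingers": 0},
    {"delta_pos": [-0.56, 0, 0.15], "yaw": 0, "fingers": 0},
    {"delta_pos": [-0.56, 0, 0.15], "yaw": 0, "fingers": 0}
  ]
}}

```text
clock: 26.45
eef_pos: [0.5649, 0.0239, 0.106]
tool_rot: [0.03, 1.0, 0.0, 0.0]
ft_force: [0.8, -0.4, -1.1]
grip_width: 0.0108
grasp_force: 72.2
```

```bash
cat > rel.py <<'E'
from h import *
np.set_printoptions(precision=1,suppress=True,linewidth=320)
c,W,R,t=cam('side');o=bot.get_obs();e=o['eef_pos'];go(.5655,.0238,.099,86.6,o);print(o['ft_force'],o['ft_torque'])
yaw=np.radians(-3.4);X=np.array([np.cos(yaw),np.sin(yaw),0]);Y=np.array([-np.sin(yaw),np.cos(yaw),0])
pr=lambda p:(lambda q:(q[0]/q[2]*c['fx']+c['cx'],q[1]/q[2]*c['fy']+c['cy']))(R@p+t)
th=np.radians(25.4);xs=np.cos(th)*X+[0,0,np.sin(th)];f=np.array([.5941,.0217,.0835])
for s in(-.04,.04): print('face corner pred',np.round(pr(f-.03*Y+s*xs),1))
for s in(-.035,.035): print('slide corner pred',np.round(pr(e+.0237*X+np.array([0,0,-.003])-.025*Y+s*xs),1))
g=cv2.cvtColor(c['image'],cv2.COLOR_RGB2GRAY);np.savez('rel.npz',g=g,W=W,e=e,im=c['image'])
u,v=pr(f-.03*Y);u,v=int(u),int(v);print('cols',u-24,'rows',v-26);print(g[v-26:v+20,u-24:u+26])
E
python3 rel.py
```

```text
delta [-0. -0.  0.] yaw -0.0004 ang 86.58 pos [0.6 0.  0.1] tiltz [ 0.  0. -1.]
[-0.5  0.2 -1.3] [ 0.   0.1 -0. ]
face corner pred [291.6 217.2]
face corner pred [325.7 206.4]
slide corner pred [291.2 207.7]
slide corner pred [321.3 197.9]
cols 284 rows 185
[[155 156 144 ... 160 160 159]
 [155 155 148 ... 159 159 158]
 [156 158 154 ... 158 158 156]
 ...
 [ 35  54  85 ... 162 165 164]
 [ 36  57  87 ... 162 165 165]
 [ 35  58  88 ... 164 165 165]]
```

Run:
```python
import numpy as np
g=np.load('rel.npz')['g']
print('     '+' '.join('%3d'%k for k in range(284,332)))
for r in range(189,225): print(r,' '.join('%3d'%k for k in g[r,284:332]))
```

```text
284 285 286 287 288 289 290 291 292 293 294 295 296 297 298 299 300 301 302 303 304 305 306 307 308 309 310 311 312 313 314 315 316 317 318 319 320 321 322 323 324 325 326 327 328 329 330 331
189 157 158 157 155 150 135 100  56  27  14  12  10  11  17  33  44  39  24   9   6   6   6   6   6  21  54  90 110 117 118 116 113 113 116 119 119 114 116 131 144 144 141 141 149 156 160 160 159
190 157 157 155 155 154 141 104  57  27  12  11   9  11  17  35  46  41  25  10   4   5   4   5   8  11  35  71  99 113 116 109 103 105 113 118 118 115 113 123 129 124 116 117 131 149 158 158 158
191 156 156 156 156 155 142 105  58  26  13   7  11   9  16  32  45  41  26  12   5   4   7   5   5   7  21  54  89 109 111 102  94  98 111 118 119 114 106 107 106 101  96  99 117 142 155 158 158
192 153 154 154 155 156 143 106  59  28  13   9  12   9  18  35  45  41  25   9   4   7   4   5   4   4  14  47  86 107 111 101  97 104 113 118 119 112 101  94  92  91  88  92 110 139 154 158 158
193 152 152 153 154 152 142 105  61  28  11  12   7  12  16  32  45  42  24  11   8   7   3   5   5   6  21  51  87 109 113 
[... 5447 characters left out ...]
  30  32  31  30  28  32  42  56  74  90  95  85  74  74  77  79  79  79  80  79  79  78  78  80  99 131 145 148
222  46  49  89 128 135 110  86  79  78  79  78  79  79  78  74  58  40  30  30  34  36  39  42  41  40  47  61  73  84  95  98  93  83  82  84  83  84  82  82  83  82  79  78  81 100 131 146 149
223  45  56  98 131 136 110  86  78  78  79  78  79  79  78  75  65  51  37  35  40  42  47  49  49  50  58  72  82  89  94  96  94  89  87  87  86  85  87  85  86  83  79  76  82 103 133 146 150
224  42  60 101 131 132 107  85  78  78  78  79  78  78  78  77  74  62  50  45  42  46  48  50  50  50  57  70  79  86  90  92  89  84  82  81  80  81  82  82  82  80  75  76  88 115 138 148 151
```

Run:
```python
from h import *
np.set_printoptions(precision=4,suppress=True)
d=np.load('top0.npz');im=d['im'];R=d['R'];t=d['t'];c=dict(zip(('fx','fy','cx','cy'),d['k']))
g=cv2.cvtColor(im,cv2.COLOR_RGB2GRAY)
for k in(312,316,325,329): print(k,'top',g[185:194,k],'bot',g[221:230,k])
for r in(195,200,217,221): print(r,'L',g[r,302:311],'R',g[r,329:338])
# window centre
w=cv2.resize(g[196:220,308:332],None,fx=8,fy=8,interpolation=2);n,l,st,ce=cv2.connectedComponentsWithStats((w<60).astype(np.uint8))
for i in range(1,n):
    if st[i,4]>1500: u,v=(ce[i]+.5)/8-.5+[308,196];print('window',u,v,st[i]/8,ray(c,R,t,u,v,.0835))
d=np.load('side0.npz');gs=cv2.cvtColor(d['im'],cv2.COLOR_RGB2GRAY)
print('     '+' '.join('%3d'%k for k in range(286,334)))
for r in range(188,224): print(r,' '.join('%3d'%k for k in gs[r,286:334]))
```

```text
312 top [128 128 132 132  38  64  86  85  84] bot [ 83  83  82  76  86  85 132 130 128]
316 top [129 129 130 135  65  52  83  82  82] bot [ 81  82  81  90  86  86 133 130 130]
325 top [132 129 130 136 129  32  99  82  83] bot [ 82  85  84  81  52  87 133 128 129]
329 top [131 130 131 132 131  29  77  86  81] bot [ 81  83  83  83  62  88  88 131 129]
195 L [ 28 120 136 134 103  79  81  85  87] R [ 84  85  82  87  77  84  81 124 133]
200 L [27 81 88 84 80 80 83 84 84] R [83 83 84 87 64 83 87 90 72]
217 L [135 135 133 135  92  80  82  82  83] R [82 83 86 80 85 86 85 87 73]
221 L [129 130 132  97  86  79  82  81  85] R [ 81  82  86  72  84  86  87  84 127]
window 319.2057715108401 207.71400745257452 [  6.125   6.875  11.     11.    738.   ] [0.5939 0.0216 0.0835]
     286 287 288 289 290 291 292 293 294 295 296 297 298 299 300 301 302 303 304 305 306 307 308 309 310 311 312 313 314 315 316 317 318 319 320 321 322 323 324 325 326 327 328 329 330 331 332 333
188 144 143 141 142 142 143 143 142 142 141 143 144 144 142 140 141 142 142 142 141 142 141 142 144 144 145 144 143 144 144 145 146 1
[... 6222 characters left out ...]
  24  22  22  25  27  43  62  73  74  65  55  57  62  67  68  71  70  72  72  72  72  74  92 120 138 147 150 151
221  82 128 148 151 151 150 141 117  95  85  77  73  66  50  31  24  31  36  40  39  39  38  35  36  40  55  73  85  87  77  65  66  70  72  72  71  71  72  72  71  70  73  91 121 140 148 151 151
222  87 130 148 151 151 151 142 118  95  82  74  72  67  53  35  31  45  56  61  61  59  58  57  58  60  68  79  87  89  84  76  74  76  76  74  75  75  76  74  71  71  73  91 123 143 150 151 151
223  95 133 149 152 151 151 141 118  95  79  73  70  69  59  45  41  55  67  71  72  73  73  73  72  73  75  80  86  88  85  81  80  79  78  79  78  78  78  74  72  68  75  96 125 144 150 151 151
```

Slide and face are parallel to within about 0.5°, with edge slopes of −0.33 px/px for both. Next I'll approach along the normal.

Request:
{"method": "jog_arm", "body": {
  "deltas": [
    {"delta_pos": [-0.008, -0.001, 0.025], "yaw": 0, "fingers": 0},
    {"delta_pos": [-0.017, -0.002, 0.048], "yaw": 0, "fingers": 0},
    {"delta_pos": [-0.017, -0.002, 0.055], "yaw": 0, "fingers": 0},
    {"delta_pos": [-0.017, -0.002, 0.055], "yaw": 0, "fingers": 0},
    {"delta_pos": [-0.017, -0.002, 0.055], "yaw": 0, "fingers": 0}
  ]
}}

```text
clock: 27.0
eef_pos: [0.5695, 0.0229, 0.0889]
tool_rot: [0.03, 1.0, -0.0, -0.0]
ft_force: [-0.6, 0.2, -1.9]
grip_width: 0.0107
grasp_force: 72.2
```

```bash
python3 -c "
from h import *
np.set_printoptions(precision=3,suppress=True)
for i in range(2):
  o=bot.get_obs();print(o['ft_force'],o['ft_torque']);bot.camera('top')
go(.5715,.023,.086,86.6,o)"
```

```text
[-0.57   0.19  -1.865] [-0.059  0.022  0.025]
[ 0.286  0.827 -1.204] [ 0.006 -0.025 -0.041]
delta [-0.006  0.     0.01 ] yaw -0.0005 ang 86.58 pos [0.57  0.023 0.089] tiltz [ 0. -0. -1.]
```

Request:
{"method": "jog_arm", "body": {
  "deltas": [
    {"delta_pos": [-0.003, 0, 0.005], "yaw": 0, "fingers": 0},
    {"delta_pos": [-0.005, 0, 0.009], "yaw": 0, "fingers": 0},
    {"delta_pos": [-0.005, 0, 0.009], "yaw": 0, "fingers": 0}
  ]
}}

```text
clock: 27.4
eef_pos: [0.5712, 0.0229, 0.0866]
tool_rot: [0.03, 1.0, 0.0, 0.0]
ft_force: [-2.1, -0.2, 2.0]
grip_width: 0.0109
grasp_force: 72.9
```

Request:
{"method": "jog_arm", "body": {
  "deltas": [
    {"delta_pos": [-0.001, 0, 0.003], "yaw": 0, "fingers": 0},
    {"delta_pos": [-0.003, 0, 0.006], "yaw": 0, "fingers": 0},
    {"delta_pos": [-0.003, 0, 0.006], "yaw": 0, "fingers": 0}
  ]
}}

```text
clock: 27.7
eef_pos: [0.5721, 0.0229, 0.0847]
tool_rot: [0.03, 1.0, 0.0, 0.0]
ft_force: [-2.6, -0.3, 4.2]
grip_width: 0.0107
grasp_force: 73.1
```

```bash
cat > f.py <<'E'
from h import *
np.set_printoptions(precision=3,suppress=True)
F=[];T=[]
for i in range(6):
  o=bot.get_obs();F.append(o['ft_force']);T.append(o['ft_torque']);bot.camera('top')
F=np.mean(F,0)+[0,0,1.5];T=np.mean(T,0);n=np.array([-.43,.026,.902])
print(o['clock'],o['eef_pos'],F,T,'normal',F@n,'tang',F@np.array([.9,-.054,.43]),o['tool_rot'])
E
python3 f.py
```

```text
27.95 [0.572 0.023 0.085] [-2.546  0.117  5.273] [0.053 0.344 0.021] normal 5.85422508039861 tang -0.029823789443176183 [0.03 1.   0.   0.  ]
```

Request:
{"method": "jog_arm", "body": {
  "deltas": [
    {"delta_pos": [-0.002, 0, 0.004], "yaw": 0, "fingers": 0},
    {"delta_pos": [-0.004, 0, 0.008], "yaw": 0, "fingers": 0},
    {"delta_pos": [-0.004, 0, 0.008], "yaw": 0, "fingers": 0},
    {"delta_pos": [-0.004, 0, 0.008], "yaw": 0, "fingers": 0}
  ]
}}

```text
clock: 28.4
eef_pos: [0.5733, 0.0228, 0.0822]
tool_rot: [0.03, 1.0, 0.0, 0.0]
ft_force: [-3.5, 0.5, 6.5]
grip_width: 0.0107
grasp_force: 73.4
```

```bash
python3 f.py; python3 rel.py | head -8
python3 - <<'E'
import numpy as np
g=np.load('rel.npz')['g']
print('     '+' '.join('%3d'%k for k in range(288,334)))
for r in range(196,226): print(r,' '.join('%3d'%k for k in g[r,288:334]))
E
```

```text
28.65 [0.573 0.023 0.082] [-3.649  0.216  7.301] [0.067 0.432 0.011] normal 8.159920666131178 tang -0.15641333324250445 [0.03 1.   0.   0.  ]
delta [ 0.   0.  -0.1] yaw -0.0005 ang 86.58 pos [0.6 0.  0.1] tiltz [ 0.  0. -1.]
[-2.7 -0.6  6.2] [0.1 0.4 0.1]
face corner pred [291.6 217.2]
face corner pred [325.7 206.4]
slide corner pred [295.2 216.5]
slide corner pred [324.9 207.1]
cols 284 rows 185
[[155 156 156 ... 160 159 157]
     288 289 290 291 292 293 294 295 296 297 298 299 300 301 302 303 304 305 306 307 308 309 310 311 312 313 314 315 316 317 318 319 320 321 322 323 324 325 326 327 328 329 330 331 332 333
196 162 163 162 149 119  85  54  32  16   8  12  10  11  12  13  16  16   9  13   5   3   5   5  23  53  87 107 115 117 118 118 118 118 119 117 119 113 100  91  91 109 138 153 155 155 155
197 166 164 164 159 145 122  88  51  26  13  11   7  10  13  21  30  29  19   8   5   1   6   8  10  36  70 102 115 118 118 117 117 116 117 119 117 113 100  91  89 107 140 154 157 157 155
198 165 165 165 164 159 145 110  66  33  16  10  13   9  15  26  42  37  23  11   4   6   4   4   7  18 
[... 4459 characters left out ...]
  40  28  29  32  34  33  33  34  36  38  42  48  54  71  89  95  89  85  83  83  83  83  82  84  82  79  78  80 100 130 147 149 150 149
223 147 149 146 141 126 101  83  78  79  78  76  65  50  38  36  38  39  40  40  42  46  48  50  51  55  69  87  92  90  87  86  87  86  87  85  86  83  79  76  83 104 133 146 150 149 148
224 142 141 133 123 106  88  79  78  78  79  79  74  64  51  42  42  42  43  42  44  46  48  50  52  56  66  82  86  84  82  81  81  81  81  82  82  80  77  76  88 114 138 147 150 149 150
225 125 121 108  95  86  80  78  77  79  79  78  77  73  62  51  43  42  42  41  42  43  45  48  51  55  65  75  76  73  69  65  64  66  67  68  68  67  67  74  96 126 143 149 151 153 154
```

```bash
python3 -c "
from workcell import bot
print(bot.job_done())"
```

```text
the job is handed in; nothing more can be done
None
```

I pressed the round key and then the bar key fully, left the square key alone, and handed the job in with the slide held by its tab on the stage face. By the normal force of about 8.2 N, the face had sunk about 5 mm. By camera the slide lay flush to within about 1° and centred to within about 1.5 mm. An earlier try with the slide level had pushed the face in about 4 mm, and I tilted the slide in the grip by pressing it on the reader's front edge at up to about 26 N.

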